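# Lift the split ring out of the extractor's filter pot

### The arm

A 6-joint arm with a two-finger parallel gripper is mounted at the origin on the work surface. World frame = base frame: x ahead of the robot, y to its left, z up, the work surface at z = 0. Lengths are in mm, angles in rad, forces in N, time in s.
With the tool pointing down it reaches from about 350 to 875 mm from the base axis. Payload 4.2 kg.
Tool frame: the origin (TCP) lies between the finger pads; the fingertips stand 17 mm ahead of it and the grasp point (between the pads) lies 2 mm behind it; z points along the fingers, y is the line along which they close (so a half turn about z gives the same grasp; the last joint's range is limited). The gripper opens to 85 mm and grips with 20 to 120 N. Pads are 22 mm wide; open, the fingers measure 114 mm over their backs; the gripper's body (76 mm by 85 mm) begins 54 mm behind the grasp point. The pads swing forward as they close: fully open they stand 13 mm farther back than shut.
Start: joints at [1.597, 0.385, 0.008, 0, -1.194, -0.259], TCP at [144.158, 608.126, 248.312] pointing down, gripper open.
Joint ranges: [-3.14, 3.14], [-1.21, 2.06], [-1.07, 1.41], [-3.16, 2.05], [-2.99, -0.16], [-3.1, 3.1]. Speed limits (rad/s): [2.79, 2.79, 3.14, 3.14, 3.14, 3.14].

### API

Orientations are given as a unit quaternion [x, y, z, w].
In Python, from bench import r, optics, workorder gives the robot as it stands.
- The arm moves only by the shell command python3 -m creep 'ROWS' [FORCE]. ROWS is JSON, a list of rows, each an object with "grip": the closure, from -1 (fully open) to 1 (shut), so that 0 is half open; "linear": the shift along the tool's x, y, z in mm, a list of three; "twist": the turn about the tool's z in degrees. In form: [{"grip": grip, "linear": [dx, dy, dz], "twist": twist}, ...]. A call has 1 to 10 rows; each row shifts and turns the commanded pose from where the row before left it, along the tool's axes as they then stand; what a row does not reach is not made up. A row lasts 1/10 s, in which the tool goes at most 50 mm and 8.59 degrees, less where a joint would pass 70% of its speed; a pose out of reach is approached as far as the arm can. A call with a gripper value outside its range is refused whole. The fingers move at their own pace and stop on an object; FORCE is the grip in N (left out, the last holds). Time passes only in rows, so rows that do not move let the fingers close. It gives the time, the measured TCP pose, the force, the opening and the grip force at its end, in the units of the state.
- r.get_obs(): the state, without advancing time (a new reading comes with each control period).
- optics.read_camera(name): name is "scene" or "side" or "wrist"; returns (picture, depth): 480x640x3 uint8, red, green, blue; 480x640 float32, mm along the optical axis (not along the pixel's ray), 0 where there is no reading.
- optics.calibration(name): a dict with "K" (3x3 intrinsics, pixels), "T" (4x4, takes a point from camera to world coordinates); the wrist camera has in their place "tool_from_camera" (4x4, takes a point from camera to tool coordinates, whose origin is the TCP and whose axes are the flange's). Camera axes: x right, y up, looking along -z (the intrinsics and any distortion apply to the point x, -y, -z); pixel columns grow to the right and rows downward; lengths in mm; the calibration is good to about 2 mm. A picture is of the moment at which its call begins: read the wrist's pose just before it. calibration takes no time and is no camera call.
- workorder.close_job(): hands the job in; it is judged then, once.
The state is a dict: "time": time; "q": joint angles; "qd": joint speeds; "tau": joint torques, N m; "eef_pos": TCP position; "orientation": TCP orientation; "force": force on the tool from outside, world axes, zero at the start; "wrist_torque": the same for the moment, N m; "opening": finger opening in mm; "gripper_force": force on a finger pad.
Only numpy, scipy, OpenCV 4.12 (cv2) and the standard library are available. Lean on these libraries where they do the work, as an engineer would, in place of code of your own. Each camera call takes 0.05 s, during which the arm holds its last target. There are 200 camera calls.

### The job

The fume extractor's filter needs changing: take the square-handled hook pick from its rack, get its toe into the pry slot under the end of the split wire ring and ease the ring up out of its groove, without digging or jamming the pick against the pot or forcing the ring. Then lay the ring in the steel parts tray and stand the pick back in its own hole in the rack. Leave the other things on the bench where they are.

Things in the scene. Friction and masses are not known exactly. Their poses are not given: they have to be found in the camera images.
- pot: Round white filter pot, bolted down; origin at the centre of its underside, z up. 70 mm high to the rim, 125 mm across outside (foot flange 156 mm across, 10 mm high); aluminium bore 100 mm across. Under the ring lies the perforated steel guard, its top 57.4 mm high. The pry slot is on the pot's own -x side, the hose spigot (30 mm high) on its +x side.
- slot (a point): Back of the pry slot, at its floor: 53 mm from the pot's axis towards its -x, 52.6 mm high; axes as the pot's. The slot is cut in guard and bore: 16 mm wide, 26 mm long along the pot's x, floor flat. The ring's end lies across its outer part, its underside 4.8 mm above the floor, its inner edge 5 mm in from the back: the 3.6 mm toe just fits, so feel for floor and back.
- lip (a point): Inner rim edge over the slot: 50 mm from the pot's axis, 70 mm high. The groove below the lip is 106 mm across, its middle 60 mm high; the lip is 45 degrees underneath from 61 to 64 mm height, then straight to the rim. A toe pushed to the slot's back jams under it after 6 mm of straight lift: bring it 3 mm inwards after 4 to 5 mm of lift and, once it is above the rim, out again under the wire.
- ring: Split ring of 5 mm spring wire, 50 g, 101 mm across the wire's middle in its groove (free: about 104 mm), covering 324 degrees; origin at its centre, z up. Its end comes up over the lip at 5 to 20 N of lift, slipping inwards as it rises; raised further, the rest peels out and is loose once the end is 20 to 40 mm up, then lies tilted in the pot with an end above the rim. Slippery (friction 0.3).
- ring_end (a point): The ring's end over the pry slot: the wire's tip, at its middle. x points along the wire into the ring, z up when seated. Seated it is 50.5 mm from the pot's axis, 60 mm high, 4 degrees (give or take 3) past the slot's middle towards the pot's -y; the wire runs from here across the slot towards the pot's +y.
- ring_mid (a point): Middle of the ring's wire, across from the gap; x along the wire.
- ring_far_end (a point): The ring's other end, at the middle of the wire, at its tip; x along the wire into the ring. No slot under it.
- rack: Aluminium tool rack, fixed: a plate 56 mm (x) by 190 mm (y) on two legs, its top 60 mm high; origin at the centre of the underside. In the middle is the pick's hole, 23 mm (x) by 12 mm (y), its centre 3.8 mm to -x of the rack's centre. A screwdriver and a scriber with round handles, 131 and 123 mm high over the bench, stick fast in holes at y +62 and -62 mm.
- pick: Hook pick, 75 to 115 g, toe to the rack's -x within 0.1 rad. Origin under its 26 mm square flange (4 mm thick, rests on the plate); z up. Black 20 mm square handle from 4 to 50 mm above. Below, a 6 mm steel shank held in a collet, with a toe to the pick's -x: 5 mm wide, 3.6 mm thick, tip 10.5 mm from the shank's axis, underside 42 to 51 mm below the flange, set differently each time.
- tray: Open steel parts tray, fixed, 200 mm (x) by 170 mm (y), 22 mm high, walls and floor 4 mm thick; origin at the centre of the underside.
- tape_roll: Roll of tape, 84 mm across, 24 mm high, lying flat.
- mug: Dark mug, 82 mm across, 95 mm high.
- cone_a: Light thread cone, 58 mm across, 108 mm high.
- cone_b: Dark thread cone, 58 mm across, 108 mm high.
- bobbin_box: Clear box of bobbins, 110 by 85 by 30 mm.
Things that resemble listed ones, but are neither listed nor needed, are in the scene too. Leave any brown or white look-alike of the pick alone. What is shaped like the rack but yellow is not meant.

How it is judged (in metres and radians):
On the way:
1. the pick, bearing on the ring, has lifted the ring's end out of the groove and above the pot's rim (contact force between pick and ring above 0.2 N and z of ring_end in the frame of pot above 0.072 m), for 0.1 s.
At the end, for the whole second after the job is handed in: The whole ring lies in the tray (both ends and the middle inside its outline and below 30 mm over the bench), and the pick stands in its own hole in the rack (within 12 mm of the middle, its flange within 4 mm of the plate's top, upright to 0.12 rad); both at rest (x of ring_end in the frame of tray between -0.1 and 0.1 m and y of ring_end in the frame of tray between -0.085 and 0.085 m and x of ring_mid in the frame of tray between -0.1 and 0.1 m and y of ring_mid in the frame of tray between -0.085 and 0.085 m and x of ring_far_end in the frame of tray between -0.1 and 0.1 m and y of ring_far_end in the frame of tray between -0.085 and 0.085 m and height (world z) of each of ring_end, ring_mid, ring_far_end below 0.03 m and z of pick in the frame of rack between 0.056 and 0.064 m and x of pick in the frame of rack between -0.012 and 0.012 m and y of pick in the frame of rack between -0.012 and 0.012 m and angle between pick's own z axis and vertical below 0.12 rad and linear speed of each of ring, pick below 0.03 m/s); the robot touches nothing.
It fails at once if the pick is dug or jammed against the pot with more than 15 N (contact force between pick and pot above 15 N).
It fails at once if the ring is forced with the pick, with more than 30 N (contact force between pick and ring above 30 N).
It fails at once if another thing on the bench is shifted by more than 25 mm (distance of any of tape_roll, mug, cone_a, cone_b, bobbin_box from where it was at the start of the episode above 0.025 m).
It also fails if it takes over 69 s, if anything falls off the work surface, if the arm or the gripper's body presses on something with over 40 N, if the wrist force passes 120 N, or if a joint passes its speed limit or range.

## Working session

There is one attempt and no reset: what is moved stays moved. The work goes in short steps, Python scripts to look and compute and a shell command to move; the robot and the scene stay as the last step left them, time stands still between calls to the robot, and variables do not carry over. Pictures are saved under pics/ and viewed, at most 10 in all, crops included, and the job is handed in when it is done.

```bash
ls && mkdir -p pics
cat > h.py <<'E'
import numpy as np, cv2
from scipy.spatial.transform import Rotation as R
from bench import r, optics, workorder
def grab(name, save=None):
    o=r.get_obs(); im,d=optics.read_camera(name); c=optics.calibration(name)
    if 'T' in c: T=np.array(c['T'])
    else:
        W=np.eye(4); W[:3,:3]=R.from_quat(o['orientation']).as_matrix(); W[:3,3]=o['eef_pos']
        T=W@np.array(c['tool_from_camera'])
    if save: cv2.imwrite('pics/'+save+'.png',im[:,:,::-1]); np.savez('pics/'+save+'.npz',im=im,d=d,T=T,K=np.array(c['K']))
    return im,d,T,np.array(c['K'])
def pts(d,T,K):
    v,u=np.mgrid[:d.shape[0],:d.shape[1]]
    x=(u-K[0,2])/K[0,0]*d; y=(v-K[1,2])/K[1,1]*d
    P=np.stack([x,-y,-d,np.ones_like(d)],-1)
    return (P@T.T)[...,:3]
def ray(u,v,T,K,z):
    dr=T[:3,:3]@np.array([(u-K[0,2])/K[0,0],-(v-K[1,2])/K[1,1],-1]); o=T[:3,3]
    return o+dr*(z-o[2])/dr[2]
def proj(p,T,K):
    q=np.linalg.inv(T)@np.append(p,1); return K[0,2]+K[0,0]*q[0]/-q[2], K[1,2]+K[1,1]*q[1]/q[2]
E
python3 - <<'E'
from h import *
for n in ('scene','side','wrist'):
    im,d,T,K=grab(n,n+'0'); c=optics.calibration(n); print(n,{k:(v if k not in('K','T') else '') for k,v in c.items()}); print(K.round(1).tolist(),T.round(2).tolist())
o=r.get_obs(); print(o)
E
```

```text
pics
scene {'K': '', 'T': ''}
[[564.8, 0.0, 320.5], [0.0, 564.8, 249.2], [0.0, 0.0, 1.0]] [[-0.55, -0.6, 0.58, 1255.51], [0.83, -0.39, 0.4, 514.4], [-0.02, 0.7, 0.71, 1071.64], [0.0, 0.0, 0.0, 1.0]]
side {'K': '', 'T': ''}
[[479.1, 0.0, 314.8], [0.0, 479.1, 241.9], [0.0, 0.0, 1.0]] [[0.92, 0.24, -0.31, 137.78], [-0.4, 0.57, -0.72, -783.22], [0.0, 0.79, 0.62, 696.25], [0.0, 0.0, 0.0, 1.0]]
wrist {'K': '', 'tool_from_camera': array([[ 6.59084737e-04,  9.65484179e-01,  2.60460870e-01,
         6.57673207e+01],
       [ 9.99999771e-01, -6.77147133e-04, -2.03859485e-05,
         1.37950006e+00],
       [ 1.56688021e-04,  2.60460824e-01, -9.65484404e-01,
        -1.26204837e+02],
       [ 0.00000000e+00,  0.00000000e+00,  0.00000000e+00,
         1.00000000e+00]])}
[[417.0, 0.0, 325.6], [0.0, 417.0, 243.4], [0.0, 0.0, 1.0]] [[-0.23, 0.94, 0.25, 207.76], [-0.97, -0.22, -0.06, 591.41], [0.0, -0.26, 0.97, 373.55], [0.0, 0.0, 0.0, 1.0]]
{'time': 0.15, 'q': array([ 1.59658053e+00,  3.85380787e-01,  6.94530425e-03, -3.45971343e-04,
       -1.19400592e+00, -2.58626602e-01]), 'qd': array([-4.03436445e-04, -2.79132235e-03,  3.97343125e-03,  1.85016621e-03,
        8.57047414e-06, -3.27661982e-04]), 'tau': array([-4.09778313e-04, -3.92675793e+01,  1.88582557e+01,  4.18864176e+00,
       -3.40997387e-03,  3.65199583e-06]), 'eef_pos': array([144.08916689, 607.74237119, 247.475407  ]), 'orientation': array([ 9.93222944e-01, -1.16221692e-01, -4.26000995e-05,  8.37022080e-04]), 'force': array([-0.51940626, -0.99366224, -0.02417288]), 'wrist_torque': array([-0.06945948, -0.01489074, -0.02549743]), 'gripper_force': 0.0, 'opening': 85.55342249564656}
```

View pics/scene0.png

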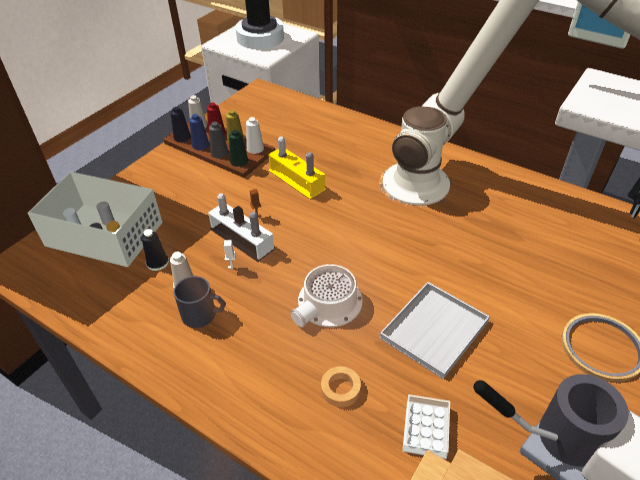

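View pics/side0.png

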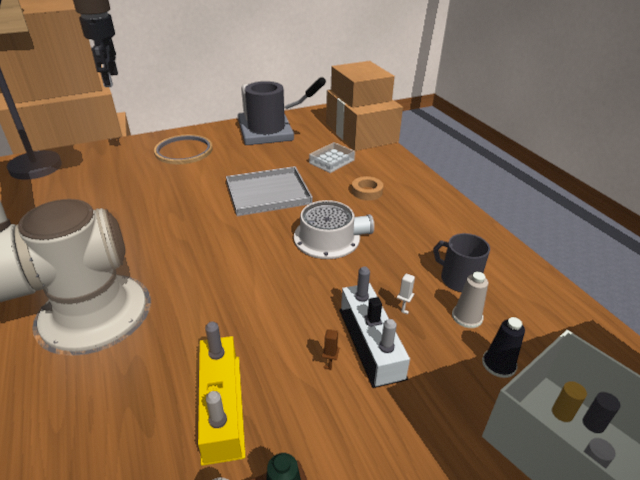

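The scene view shows the aluminium rack at (240,228) with a black square handle at (238,213), the pot at (330,293) with its spigot towards (302,317), and the tray at (436,328). There are four pick-like things:
- Black at (238,213), in the aluminium rack's middle hole. This fits the description.
- Brown at (255,198), a look-alike.
- White at (230,252), a look-alike.
- The yellow rack at (297,172), which is not meant.

Next I'll measure positions and enlarge one crop to confirm the pick.

Run:
```python
from h import *
out={}
for n in ('scene','side'):
    f=np.load(f'pics/{n}0.npz'); im,d,T,K=f['im'],f['d'],f['T'],f['K']; P=pts(d,T,K); hsv=cv2.cvtColor(im,cv2.COLOR_RGB2HSV)
    ok=(d>0)
    def near(u,v,w): 
        m=np.zeros(d.shape,bool); m[v-w:v+w,u-w:u+w]=1; return m&ok
    c={'scene':dict(rack=(240,228),pot=(330,290),tray=(436,328)),'side':dict(rack=(374,330),pot=(327,222),tray=(268,190))}[n]
    m=near(*c['rack'],55)&(abs(P[...,2]-60)<4)&(hsv[...,1]<60); q=P[m]; 
    rc=cv2.minAreaRect(q[:,:2].astype(np.float32)); print(n,'rack',rc,q[:,2].mean(),m.sum())
    rcx=np.array(rc[0])
    m=near(*c['rack'],70)&(P[...,2]>100)&(P[...,2]<116)&(np.hypot(P[...,0]-rcx[0],P[...,1]-rcx[1])<35)
    if m.any(): print(' handle top',np.median(P[m],0),cv2.minAreaRect(P[m][:,:2].astype(np.float32)))
    m=near(*c['pot'],55)&(abs(P[...,2]-70)<2.0)&(hsv[...,1]<60); q=P[m]
    A=np.c_[2*q[:,:2],np.ones(len(q))]; s=np.linalg.lstsq(A,(q[:,:2]**2).sum(1),rcond=None)[0]; 
    rr=np.hypot(*(q[:,:2]-s[:2]).T); print(' pot',s[:2],rr.min(),rr.max(),m.sum(), cv2.minEnclosingCircle(q[:,:2].astype(np.float32)))
    m=near(*c['pot'],70)&(P[...,2]>14)&(P[...,2]<50)&(np.hypot(P[...,0]-s[0],P[...,1]-s[1])>80)&(np.hypot(P[...,0]-s[0],P[...,1]-s[1])<130)
    q=P[m]; print(' spigot',m.sum(), q.mean(0) if len(q) else 0, np.degrees(np.arctan2(*(q.mean(0)[:2]-s[:2])[::-1])), q.max(0),q.min(0))
    m=near(*c['tray'],70)&(abs(P[...,2]-22)<3)&(hsv[...,1]<70); print(' tray',cv2.minAreaRect(P[m][:,:2].astype(np.float32)),m.sum())
    m=near(*c['tray'],20); print(' trayfloor',np.median(P[m],0))
    cr=im[c['rack'][1]-60:c['rack'][1]+60,c['rack'][0]-70:c['rack'][0]+70]; out[n]=cv2.resize(cr,None,fx=2.8,fy=2.8,interpolation=cv2.INTER_CUBIC)
cv2.imwrite('pics/c1.png',np.hstack([out['scene'],out['side']])[:,:,::-1])
```

```text
scene rack ((533.7666625976562, -311.93817138671875), (191.49832153320312, 244.62948608398438), 64.04534912109375) 59.84867118259538 749
 pot [526.99471517  35.07094537] 47.702269753944016 64.25774595694729 203 ((527.9645385742188, 35.05902099609375), 63.40408706665039)
 spigot 247 [624.11156524  19.24117539  37.68671449] -9.257635947400654 [636.84509856  36.82102363  49.96512443] [601.70896029 -11.09697713  14.90156889]
 tray ((508.532958984375, 277.9930419921875), (170.8131103515625, 291.2906494140625), 83.60053253173828) 424
 trayfloor [458.46819196 283.25103581   3.18139973]
side rack ((503.67352294921875, -290.5572814941406), (192.49905395507812, 130.5635986328125), 81.58411407470703) 60.692027385568764 1753
 handle top [ 472.28621988 -290.3643083   109.569133  ] ((472.7193603515625, -285.9895935058594), (20.241424560546875, 6.727229595184326), 82.78441619873047)
 pot [522.43574628  35.45280331] 47.618623041271036 64.62011211572663 266 ((523.2899780273438, 34.417877197265625), 63.86893081665039)
 spigot 175 [608.77470706  -0.84273203  37.45175372] -22.801115588801302 [625.38491798  29.00269872  49.9922557 ] [466.80041247 -26.81435086  15.3558807 ]
 tray ((511.8860168457031, 338.8353271484375), (669.1277465820312, 329.5791320800781), 64.64506530761719) 641
 trayfloor [462.00147705 291.66752551   5.9090311 ]
```

View pics/c1.png

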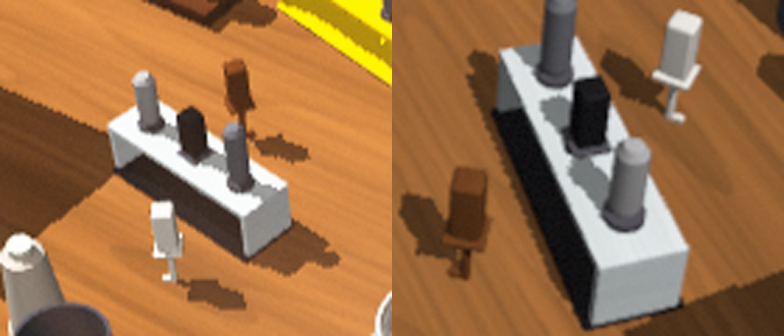

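The crop confirms it: the black square-handled pick stands in the middle hole of the aluminium rack, between the two round grey handles. The brown and white ones are free-standing look-alikes. I'll move over the pot first and look with the wrist camera.

```bash
python3 -m creep '[{"grip":-1,"linear":[25,23.5,0],"twist":0},{"grip":-1,"linear":[25,23.5,0],"twist":0},{"grip":-1,"linear":[25,23.5,0],"twist":0},{"grip":-1,"linear":[25,23.5,0],"twist":0},{"grip":-1,"linear":[25,23.5,0],"twist":0},{"grip":-1,"linear":[25,23.5,0],"twist":0},{"grip":-1,"linear":[25,23.5,0],"twist":0},{"grip":-1,"linear":[25,23.5,0],"twist":0},{"grip":-1,"linear":[25,23.5,0],"twist":0},{"grip":-1,"linear":[25,23.5,0],"twist":0}]'; python3 -m creep '[{"grip":-1,"linear":[25,23.5,0],"twist":0},{"grip":-1,"linear":[25,23.5,0],"twist":0},{"grip":-1,"linear":[25,23.5,0],"twist":0},{"grip":-1,"linear":[25,23.5,0],"twist":0},{"grip":-1,"linear":[25,23.5,0],"twist":0},{"grip":-1,"linear":[25,23.5,0],"twist":0},{"grip":-1,"linear":[25,23.5,0],"twist":0},{"grip":-1,"linear":[25,23.5,0],"twist":0},{"grip":-1,"linear":[5,23.5,0],"twist":0},{"grip":-1,"linear":[0,0,0],"twist":0}]'
python3 - <<'E'
from h import *
im,d,T,K=grab('wrist','w_pot')
o=r.get_obs(); print(o['time'],o['eef_pos'],o['force'])
E
```

```text
time: 1.15
eef_pos: [333.6, 320.4, 248.2]
orientation: [0.993, -0.116, -0.0, 0.0]
force: [0.9, 0.6, 0.2]
opening: 85.5
gripper_force: 0.0
time: 2.15
eef_pos: [483.6, 66.4, 247.8]
orientation: [0.993, -0.118, -0.001, 0.0]
force: [0.6, -0.1, 0.5]
opening: 85.7
gripper_force: 0.0
2.2 [483.68443876  67.56749722 247.95618814] [ 0.42126256  0.91599576 -0.77554176]
```

View pics/w_pot.png

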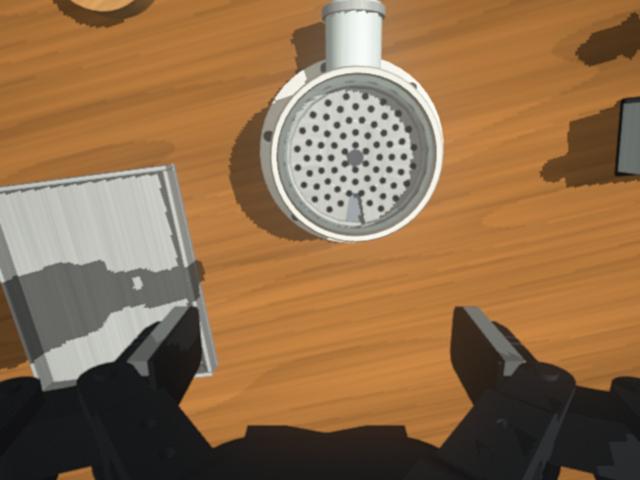

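The wrist view shows the pot centred near (355,157), the spigot upward at (355,30), the pry slot at (353,208) below the centre, and tray corners at (173,166) and (214,372). I'll measure these with rays.

Run:
```python
from h import *
f=np.load('pics/w_pot.npz'); im,d,T,K=f['im'],f['d'],f['T'],f['K']; P=pts(d,T,K); hsv=cv2.cvtColor(im,cv2.COLOR_RGB2HSV)
box=np.zeros(d.shape,bool); box[60:250,240:460]=1
m=box&(abs(P[...,2]-70)<3)&(hsv[...,1]<60); q=P[m]
print('rim z',np.median(q[:,2]),m.sum(),cv2.minEnclosingCircle(q[:,:2].astype(np.float32)))
g=np.hypot(P[...,0]-520,P[...,1]-38); m2=box&(abs(P[...,2]-57.4)<3); q2=P[m2]; print('guard',q2[:,2].mean(),cv2.minEnclosingCircle(q2[:,:2].astype(np.float32)),m2.sum())
# rim ellipse by ray: outer white edge
c,rad=cv2.minEnclosingCircle(q[:,:2].astype(np.float32)); 
rr=np.hypot(*(q[:,:2]-c).T); print('rim r',rr.min(),rr.max())
# spigot axis: white pixels rows 15..60
E=[]
for v in range(18,58,6):
    w=np.where((hsv[v,300:420,1]<70)&(hsv[v,300:420,2]>120))[0]+300
    w=w[(w>322)&(w<388)]; a,b=w.min(),w.max(); E.append(ray((a+b)/2,v,T,K,30)[:2]); 
E=np.array(E); print(E.round(1).tolist()); cc=np.array(c)
print('spigot yaw', np.degrees(np.arctan2(*(E-cc).T[::-1])))
s=ray(353,207,T,K,55)[:2]; print('slot px',s,np.degrees(np.arctan2(*(cc-s)[::-1])),np.hypot(*(cc-s)))
# enlarge slot
cr=im[60:250,260:450]; cv2.imwrite('pics/c2.png',cv2.resize(cr,(600,600),interpolation=cv2.INTER_CUBIC)[:,:,::-1])
for u,v in((173,166),(214,372)): print('tray',ray(u,v,T,K,22))
# rack from scene & side: plate mask by largest contour
for n,(u,v) in dict(scene=(240,228),side=(374,335)).items():
    f=np.load(f'pics/{n}0.npz'); im,d,T,K=f['im'],f['d'],f['T'],f['K']; P=pts(d,T,K); hsv=cv2.cvtColor(im,cv2.COLOR_RGB2HSV)
    D=np.hypot(P[...,0]-475,P[...,1]+285)
    m=(D<125)&(abs(P[...,2]-60)<3)&(hsv[...,1]<50)&(P[...,0]>430)&(P[...,0]<520)
    n_,l,st,_=cv2.connectedComponentsWithStats(m.astype(np.uint8)); k=1+st[1:,4].argmax(); print(n,cv2.minAreaRect(P[l==k][:,:2].astype(np.float32)),st[k])
```

```text
rim z 70.15407589139079 3627 ((523.613525390625, 32.97221374511719), 62.4426155090332)
guard 58.11476233481931 ((523.3088989257812, 32.799007415771484), 57.82072448730469) 16020
rim r 56.88005409161165 62.44256548643755
[[620.9, 10.0], [617.0, 11.3], [613.0, 12.2], [609.0, 13.1], [605.0, 14.0], [600.9, 14.9], [596.8, 15.8]]
spigot yaw [-13.26191009 -13.07059567 -13.0949897  -13.12184561 -13.15155586
 -13.18460103 -13.22157599]
slot px [486.67271207  42.30462832] -14.178062348375002 38.10141271314828
tray [549.14683685 179.65663015  22.        ]
tray [355.89883405 205.02719041  22.        ]
scene ((472.5685119628906, -284.80865478515625), (192.72434997558594, 58.646575927734375), 82.12152099609375) [209 205  63  41 600]
side ((467.728271484375, -285.4519348144531), (192.4742431640625, 57.15778350830078), 82.03692626953125) [ 343  283   67   84 1604]
```

View pics/c2.png

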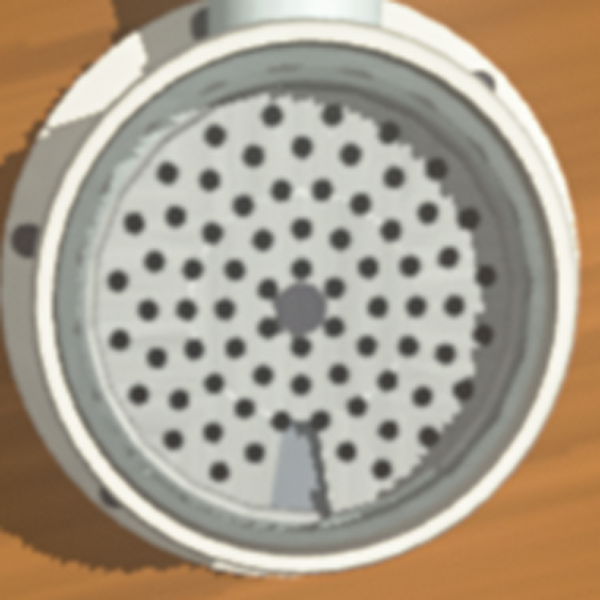

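```bash
python3 -m creep '[{"grip":-1,"linear":[25,35,0],"twist":0},{"grip":-1,"linear":[8,35,0],"twist":0},{"grip":-1,"linear":[8,35,0],"twist":0},{"grip":-1,"linear":[8,35,0],"twist":0},{"grip":-1,"linear":[8,35,0],"twist":0},{"grip":-1,"linear":[8,35,0],"twist":0},{"grip":-1,"linear":[8,35,0],"twist":0},{"grip":-1,"linear":[8,35,0],"twist":0},{"grip":-1,"linear":[0,35,0],"twist":0},{"grip":-1,"linear":[0,30,0],"twist":0}]'; python3 -m creep '[{"grip":-1,"linear":[0,0,0],"twist":0},{"grip":-1,"linear":[0,0,0],"twist":0}]';  python3 - <<'E'
from h import *
im,d,T,K=grab('wrist','w_rack')
o=r.get_obs(); print(o['time'],o['eef_pos'],o['force'])
E
```

```text
time: 3.2
eef_pos: [483.3, -286.2, 248.1]
orientation: [0.993, -0.116, -0.0, -0.0]
force: [-0.5, 0.3, -0.3]
opening: 85.5
gripper_force: 0.0
time: 3.4
eef_pos: [483.3, -285.2, 248.1]
orientation: [0.993, -0.116, -0.0, -0.0]
force: [-1.1, 0.3, -0.4]
opening: 85.4
gripper_force: 0.0
3.45 [ 483.38632249 -284.75780506  248.14898588] [-0.40537003  0.35475537  0.73097453]
```

View pics/w_rack.png

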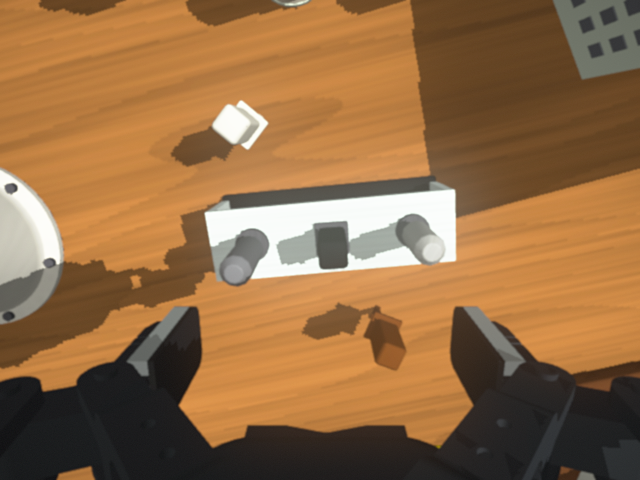

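The crop shows the slot at (300,465), directly opposite the spigot, so the pot's yaw is about -13.2°. The rack view shows the plate corners at (205,212), (455,190), (455,262) and (219,280), with the pick's handle top at (332,252).

Run:
```python
from h import *
f=np.load('pics/w_rack.npz'); im,d,T,K=f['im'],f['d'],f['T'],f['K']; P=pts(d,T,K); hsv=cv2.cvtColor(im,cv2.COLOR_RGB2HSV)
box=np.zeros(d.shape,bool); box[180:300,190:470]=1
m=box&(abs(P[...,2]-60)<2.5)&(hsv[...,1]<60)&(hsv[...,2]>100); l=cv2.connectedComponentsWithStats(m.astype(np.uint8)); k=1+l[2][1:,4].argmax()
q=P[l[1]==k]; rc=cv2.minAreaRect(q[:,:2].astype(np.float32)); print('rack',rc,q[:,2].mean())
b=np.zeros(d.shape,bool); b[200:290,300:365]=1
for z0,z1 in((106,113),(62,66.5)):
    m=b&(P[...,2]>z0)&(P[...,2]<z1)&(hsv[...,2]<110); q=P[m]; print(z0,m.sum(),cv2.minAreaRect(q[:,:2].astype(np.float32)),np.median(q,0),q.min(0),q.max(0))
# flange via rays: dark blob outline
for z,pp in((110,[(318,240),(346,237),(348,266),(320,269)]),):
    print([ray(u,v,T,K,z)[:2].round(1).tolist() for u,v in pp])
cv2.imwrite('pics/c3.png',cv2.resize(im[190:300,270:400],(780,660)[:2] if 0 else (700,592),interpolation=cv2.INTER_CUBIC)[:,:,::-1])
for n,w in(('scene',(200,180,90)),('side',(330,280,90))):
    f=np.load(f'pics/{n}0.npz'); im,d,T,K=f['im'],f['d'],f['T'],f['K']; P=pts(d,T,K)
    m=(np.hypot(P[...,0]-470,P[...,1]+285)<30)&(P[...,2]>107)&(P[...,2]<114)&(d>0); q=P[m]; print(n,m.sum(),q.mean(0),cv2.minAreaRect(q[:,:2].astype(np.float32)))
```

```text
rack ((468.6965026855469, -287.8460388183594), (190.4610137939453, 56.83782958984375), 81.93821716308594) 60.59199928600445
106 789 ((469.34246826171875, -287.9459228515625), (19.976064682006836, 18.82013702392578), 81.4067153930664) [ 470.07665467 -288.01731775  110.31024474] [ 459.19693697 -298.4149069   106.07883195] [ 479.2119289  -278.12426036  112.3124557 ]
62 37 ((468.61383056640625, -286.175048828125), (19.5158748626709, 24.678653717041016), 0.3566696345806122) [ 472.21509539 -277.36682008   64.60554893] [ 458.77925769 -298.51029662   62.84213994] [ 478.37384748 -273.89668424   66.44087458]
[[480.9, -280.9], [478.7, -299.2], [458.9, -296.1], [461.2, -277.5]]
scene 36 [ 472.2100871  -284.2928874   109.71393616] ((472.0526428222656, -284.5269470214844), (21.121814727783203, 20.463132858276367), 78.20865631103516)
side 104 [ 466.07020712 -286.462154    110.21494507] ((466.5578918457031, -285.68585205078125), (21.469308853149414, 19.028892517089844), 82.78441619873047)
```

View pics/c3.png

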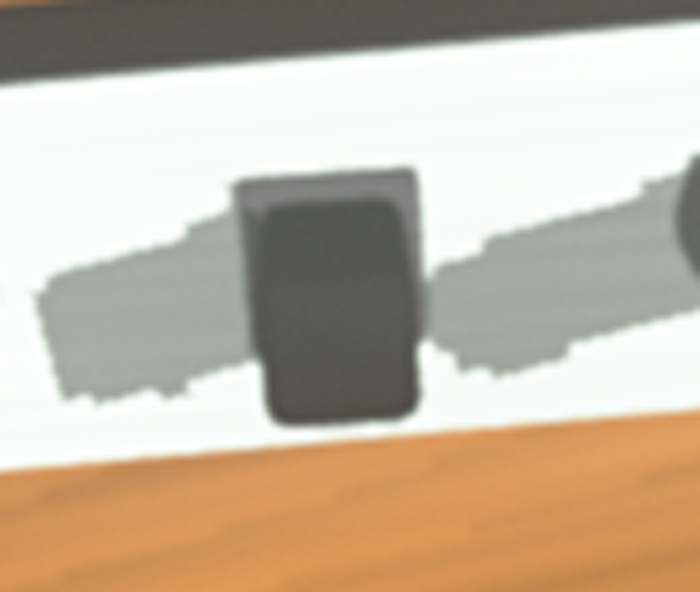

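The pick's handle is square with the rack, centred at (469.4,-287.9), and at 110 mm its height is right. I'll align, half-close the gripper and go down.

```bash
python3 -m creep '[{"grip":0,"linear":[-13,6,0],"twist":-5},{"grip":0,"linear":[0,0,20],"twist":0},{"grip":0,"linear":[0,0,20],"twist":0},{"grip":0,"linear":[0,0,20],"twist":0},{"grip":0,"linear":[0,0,20],"twist":0},{"grip":0,"linear":[0,0,20],"twist":0},{"grip":0,"linear":[0,0,20],"twist":0},{"grip":0,"linear":[0,0,20],"twist":0},{"grip":0,"linear":[0,0,18],"twist":0},{"grip":0,"linear":[0,0,0],"twist":0}]' 60; python3 -m creep '[{"grip":0,"linear":[0,0,0],"twist":0},{"grip":1,"linear":[0,0,0],"twist":0},{"grip":1,"linear":[0,0,0],"twist":0},{"grip":1,"linear":[0,0,0],"twist":0},{"grip":1,"linear":[0,0,0],"twist":0},{"grip":1,"linear":[0,0,0],"twist":0}]' 100
```

```text
time: 4.45
eef_pos: [472.0, -289.4, 92.2]
orientation: [0.998, -0.07, 0.002, 0.002]
force: [-0.1, -8.5, 5.3]
opening: 42.7
gripper_force: 0.1
time: 5.05
eef_pos: [469.7, -287.9, 90.7]
orientation: [0.997, -0.072, 0.0, -0.0]
force: [0.7, 3.6, 5.4]
opening: 18.6
gripper_force: 97.8
```

```bash
python3 -m creep '[{"grip":1,"linear":[0,0,-8],"twist":0},{"grip":1,"linear":[0,0,-12],"twist":0},{"grip":1,"linear":[0,0,-16],"twist":0},{"grip":1,"linear":[0,0,-20],"twist":0},{"grip":1,"linear":[0,0,-20],"twist":0},{"grip":1,"linear":[0,0,-20],"twist":0},{"grip":1,"linear":[0,0,-20],"twist":0},{"grip":1,"linear":[0,0,-10],"twist":0},{"grip":1,"linear":[0,0,0],"twist":0},{"grip":1,"linear":[0,0,0],"twist":0}]'
python3 - <<'E'
from h import *
o=r.get_obs(); print(o['eef_pos'],o['force'],o['opening'])
p=o['eef_pos']; out=[]
for n in('scene','side'):
    im,d,T,K=grab(n,n+'1'); u,v=map(int,proj(p-np.array([0,0,45]),T,K)); print(n,u,v)
    out.append(cv2.resize(im[v-45:v+45,u-45:u+45],(400,400),interpolation=cv2.INTER_CUBIC))
cv2.imwrite('pics/c4.png',np.hstack(out)[:,:,::-1])
E
```

```text
time: 6.05
eef_pos: [468.5, -288.3, 215.7]
orientation: [0.997, -0.073, -0.001, -0.0]
force: [-1.2, 0.4, -0.8]
opening: 18.7
gripper_force: 97.5
[ 468.50084534 -288.30916622  215.66330005] [-1.2306018   0.44739994 -0.78253779] 18.70165007896343
scene 234 189
side 379 275
```

View pics/c4.png

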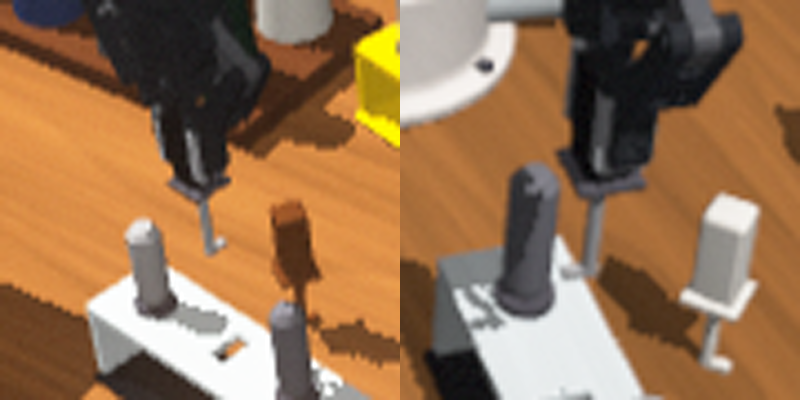

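The pick is held upright with its toe towards -x, the robot side: in the crops the toe is at (222,243) and (568,272), with the shank bottoms at (212,250) and (590,272). Now I'll estimate the toe depth and check the slot.

Run:
```python
from h import *
ax=np.array([468.5,-288.3]); fl=60+215.7-90.7
for n,c in(('scene',(236.7,200.3)),('side',(376.8,291.5))):
    f=np.load(f'pics/{n}1.npz'); im,d,T,K=f['im'],f['d'],f['T'],f['K']; P=pts(d,T,K)
    m=(np.hypot(P[...,0]-ax[0],P[...,1]-ax[1])<25)&(P[...,2]>115)&(P[...,2]<240)&(d>0); z=P[...,2]
    v,u=np.where(m&(z<170)); print(n,'low z',np.sort(z[m])[:6].round(1),'n',len(u),'shank xy',P[m&(z>150)&(z<175)].mean(0).round(1))
    mm=m&(z<170); vs=sorted(set(v)); print([(int(a),int(u[v==a].min()),int(u[v==a].max()),round(float(z[mm&(np.arange(480)[:,None]==a)].mean()),1)) for a in vs])
    print('flange low',proj([*ax,fl],T,K),'toe -42,-51',proj([*ax,fl-42],T,K),proj([*ax,fl-51],T,K))
f=np.load('pics/w_pot.npz'); im,d,T,K=f['im'],f['d'],f['T'],f['K']; P=pts(d,T,K)
a=np.radians(-13.2); Q=P-np.array([523.6,33,0]); X=Q[...,0]*np.cos(a)+Q[...,1]*np.sin(a); Y=-Q[...,0]*np.sin(a)+Q[...,1]*np.cos(a)
for x in range(-26,-62,-3):
    m=(abs(X-x)<1.0)&(abs(Y)<14); i=np.argsort(Y[m]); s=m&(P[...,2]<55.5)
    print(x, [ (round(float(np.median(P[...,2][m&(abs(Y-y)<1)])),1) if (m&(abs(Y-y)<1)).any() else None) for y in range(-13,14,2)])
```

```text
scene low z [129.5 134.3 134.9 135.9 136.2 138. ] n 34 shank xy [ 470.2 -286.5  160.8]
[(190, 235, 235, 169.9), (191, 234, 235, 167.6), (192, 234, 235, 163.3), (193, 234, 235, 161.8), (194, 234, 236, 159.1), (195, 234, 236, 154.0), (196, 234, 236, 151.8), (197, 235, 236, 147.8), (198, 235, 239, 141.6), (199, 235, 239, 139.1), (200, 235, 238, 135.6), (201, 235, 236, 137.8)]
flange low (np.float64(233.42327424913606), np.float64(185.04965405920436)) toe -42,-51 (np.float64(235.51260816546508), np.float64(197.96997233705665)) (np.float64(235.94904146983913), np.float64(200.66885026915628))
side low z [133.8 134.7 135.3 136.  136.5 136.5] n 70 shank xy [ 464.8 -287.9  163.2]
[(276, 376, 378, 168.5), (277, 376, 379, 167.2), (278, 376, 378, 165.8), (279, 376, 378, 162.7), (280, 376, 378, 160.5), (281, 375, 378, 159.1), (282, 375, 378, 156.7), (283, 375, 378, 154.4), (284, 375, 377, 152.5), (285, 375, 378, 149.2), (286, 375, 377, 147.2), (287, 375, 377, 146.0), (288, 375, 377, 143.3), (289, 370, 377, 139.2), (290, 370, 377, 139.0), (291, 370, 377, 137.3), (292, 370, 372, 134.6)]
flange low 
[... 607 characters left out ...]
 58.6, 57.8, 53.6, 53.8, 53.4, 54.4, 54.0, 306.8, 304.6, 304.7, 304.7, 305.0]
-41 [57.8, 57.4, 57.6, 57.2, 53.4, 53.3, 53.0, 52.9, 53.0, 53.6, 57.9, 57.4, 57.7, 58.4]
-44 [58.1, 58.0, 58.2, 53.8, 52.7, 53.8, 53.0, 52.8, 53.8, 53.1, 58.4, 58.1, 57.6, 58.1]
-47 [57.7, 57.7, 58.3, 53.6, 54.0, 54.1, 53.1, 53.6, 53.9, 53.3, 58.3, 58.4, 60.2, 61.3]
-50 [61.8, 58.8, 57.9, 53.0, 61.3, 62.3, 63.5, 63.2, 63.4, 63.6, 63.7, 64.2, 63.3, 62.8]
-53 [57.2, 58.3, 57.5, 59.1, 61.2, 62.7, 62.7, 61.4, 59.1, 58.9, 61.4, 58.1, 57.9, 58.0]
-56 [66.0, 61.6, 61.4, 57.9, 58.5, 57.9, 57.8, 57.5, 58.1, 58.2, 58.0, 60.4, 64.7, 61.6]
-59 [70.2, 70.3, 70.4, 70.3, 70.1, 70.4, 70.0, 70.3, 70.1, 70.0, 70.1, 70.6, 69.4, 70.4]
```

The depth shows the slot open from about y -7 to +6 near x -45, with the wire's tip near y -6, which agrees with the description. The toe's underside is about 50 mm below the flange, so about 80.5 mm below the TCP. I'll raise it clear of the screwdriver and carry it over to the slot.

```bash
python3 -m creep '[{"grip":1,"linear":[0,0,-15],"twist":0},{"grip":1,"linear":[0,0,-15],"twist":0},{"grip":1,"linear":[-3,-40,0],"twist":1},{"grip":1,"linear":[-3,-40,0],"twist":1},{"grip":1,"linear":[-3,-40,0],"twist":1},{"grip":1,"linear":[-3,-40,0],"twist":1},{"grip":1,"linear":[-3,-40,0],"twist":0.8},{"grip":1,"linear":[0,-40,0],"twist":0},{"grip":1,"linear":[0,-40,0],"twist":0},{"grip":1,"linear":[0,-30,0],"twist":0}]'; python3 -m creep '[{"grip":1,"linear":[0,0,0],"twist":0},{"grip":1,"linear":[0,0,0],"twist":0},{"grip":1,"linear":[0,0,0],"twist":0},{"grip":1,"linear":[0,0,0],"twist":0}]'
cat >> h.py <<'E'
PC=np.array([523.6,33.0]); PY=np.radians(-13.2)
def st():
    """pick axis in pot frame, toe height, force in pot frame, tool shift per pot shift"""
    o=r.get_obs(); q=o['orientation']; M=R.from_quat(q).as_matrix(); yaw=np.arctan2(M[1,0],M[0,0])
    C=np.array([[np.cos(PY),np.sin(PY)],[-np.sin(PY),np.cos(PY)]])
    p=C@(np.array(o['eef_pos'][:2])-PC); f=C@np.array(o['force'][:2])
    print('t %.2f yaw %.2f tilt %.2f  pot xy %s tip x %.1f  TCPz %.2f toe~%.1f  F %s %.1f grip %.0f open %.1f'%(o['time'],np.degrees(yaw),np.degrees(np.arccos(-M[2,2])),p.round(2),p[0]-10.5,o['eef_pos'][2],o['eef_pos'][2]-80.5,f.round(1),o['force'][2],o['gripper_force'],o['opening']))
    return p
E
python3 -c "
from h import *; st()"
```

```text
time: 7.15
eef_pos: [515.0, 20.1, 245.3]
orientation: [0.994, -0.114, -0.001, 0.0]
force: [0.6, 0.3, -0.3]
opening: 19.0
gripper_force: 97.7
time: 7.55
eef_pos: [514.9, 17.1, 246.0]
orientation: [0.993, -0.115, -0.0, 0.0]
force: [0.0, -0.6, -0.1]
opening: 18.8
gripper_force: 97.8
t 7.55 yaw -13.22 tilt 0.04  pot xy [ -4.86 -17.51] tip x -15.4  TCPz 246.04 toe~165.5  F [ 0.2 -0.5] -0.1 grip 98 open 18.8
```

```bash
python3 -m creep '[{"grip":1,"linear":[-14,-9,0],"twist":0},{"grip":1,"linear":[-14.6,-9.5,0],"twist":0},{"grip":1,"linear":[0,0,20],"twist":0},{"grip":1,"linear":[0,0,20],"twist":0},{"grip":1,"linear":[0,0,20],"twist":0},{"grip":1,"linear":[0,0,15],"twist":0},{"grip":1,"linear":[0,0,5],"twist":0},{"grip":1,"linear":[0,0,0],"twist":0},{"grip":1,"linear":[0,0,0],"twist":0},{"grip":1,"linear":[0,0,0],"twist":0}]'
python3 - <<'E'
from h import *
st()
p=np.array(r.get_obs()['eef_pos']); out=[]
for n in('scene','side'):
    im,d,T,K=grab(n,n+'2'); u,v=map(int,proj(p-np.array([0,0,75]),T,K)); print(n,u,v)
    out.append(cv2.resize(im[v-40:v+40,u-40:u+40],(400,400),interpolation=cv2.INTER_CUBIC))
cv2.imwrite('pics/c5.png',np.hstack(out)[:,:,::-1])
E
```

```text
time: 8.55
eef_pos: [492.2, 42.5, 167.3]
orientation: [0.993, -0.115, 0.001, -0.0]
force: [-0.1, -0.0, -1.3]
opening: 18.9
gripper_force: 97.8
t 8.55 yaw -13.15 tilt 0.12  pot xy [-32.79   2.09] tip x -43.3  TCPz 167.31 toe~86.8  F [-0.1 -0. ] -1.3 grip 98 open 18.9
scene 340 269
side 313 207
```

View pics/c5.png

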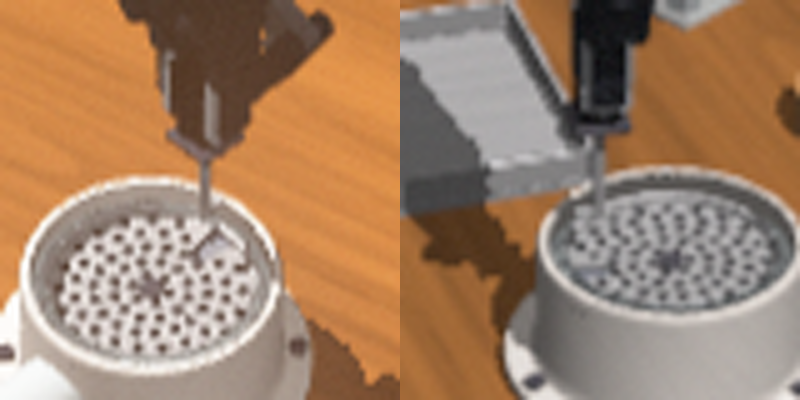

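The views show the pick hanging upright over the slot: shank at (205,190) above the slot at (218,245) in the scene crop, and at (598,170) in the side crop. I'll lower slowly and feel for the floor.

```bash
python3 -m creep '[{"grip":1,"linear":[0,0,10],"twist":0},{"grip":1,"linear":[0,0,10],"twist":0},{"grip":1,"linear":[-0.5,0.5,6],"twist":0},{"grip":1,"linear":[0,0,2],"twist":0},{"grip":1,"linear":[0,0,1],"twist":0},{"grip":1,"linear":[0,0,0],"twist":0},{"grip":1,"linear":[0,0,0],"twist":0}]' >/dev/null; python3 -c "
from h import *; st()"; python3 -m creep '[{"grip":1,"linear":[0,0,0.5],"twist":0},{"grip":1,"linear":[0,0,0.5],"twist":0},{"grip":1,"linear":[0,0,0],"twist":0},{"grip":1,"linear":[0,0,0],"twist":0}]'|grep -E 'pos|force'; python3 -m creep '[{"grip":1,"linear":[0,0,0.5],"twist":0},{"grip":1,"linear":[0,0,0],"twist":0},{"grip":1,"linear":[0,0,0],"twist":0}]'|grep -E 'pos|force'
```

```text
t 9.35 yaw -13.13 tilt 0.04  pot xy [-33.65   1.58] tip x -44.2  TCPz 137.55 toe~57.0  F [ 0.3 -0.5] -0.5 grip 98 open 19.2
eef_pos: [491.0, 42.1, 136.4]
force: [0.1, 0.6, -0.2]
gripper_force: 97.8
eef_pos: [491.0, 42.1, 135.8]
force: [-0.2, -0.2, -0.6]
gripper_force: 97.8
```

```bash
for i in 1 2; do python3 -m creep '[{"grip":1,"linear":[0,0,0.5],"twist":0},{"grip":1,"linear":[0,0,0],"twist":0},{"grip":1,"linear":[0,0,0],"twist":0}]'|grep -E 'pos|^force'; done
```

```text
eef_pos: [491.0, 42.1, 135.3]
force: [-0.0, 0.5, -0.8]
eef_pos: [490.9, 42.1, 134.8]
force: [-0.3, 0.2, -0.5]
```

```bash
python3 -m creep '[{"grip":1,"linear":[0,0,0.5],"twist":0},{"grip":1,"linear":[0,0,0],"twist":0},{"grip":1,"linear":[0,0,0],"twist":0}]'|grep -E 'pos|^force';  python3 -m creep '[{"grip":1,"linear":[0,0,0.4],"twist":0},{"grip":1,"linear":[0,0,0],"twist":0},{"grip":1,"linear":[0,0,0],"twist":0}]'|grep -E 'pos|^force'
```

```text
eef_pos: [490.9, 42.1, 134.3]
force: [0.3, -0.1, -0.7]
eef_pos: [491.0, 42.1, 133.9]
force: [0.2, 1.1, -1.3]
```

```bash
python3 -m creep '[{"grip":1,"linear":[0,0,0.4],"twist":0},{"grip":1,"linear":[0,0,0],"twist":0},{"grip":1,"linear":[0,0,0],"twist":0}]'|grep -E 'pos|^force'
```

```text
eef_pos: [491.0, 42.2, 133.5]
force: [0.2, -0.3, -1.2]
```

```bash
python3 -m creep '[{"grip":1,"linear":[0,0,0.4],"twist":0},{"grip":1,"linear":[0,0,0],"twist":0},{"grip":1,"linear":[0,0,0],"twist":0}]'|grep -E 'pos|^force'
```

```text
eef_pos: [491.1, 42.1, 133.5]
force: [-0.2, -0.5, 3.0]
```

```bash
python3 -m creep '[{"grip":1,"linear":[0,0,0.4],"twist":0},{"grip":1,"linear":[0,0,0],"twist":0},{"grip":1,"linear":[0,0,0],"twist":0}]'|grep -E 'pos|^force'
```

```text
eef_pos: [491.2, 42.1, 133.4]
force: [-1.5, 0.0, 5.9]
```

Floor found at TCP z 133.45 (contact force up, at the expected height). I'll back off 0.6 mm and slide the toe out under the wire.

```bash
python3 -m creep '[{"grip":1,"linear":[0,0,-1.3],"twist":0},{"grip":1,"linear":[0,0,0],"twist":0},{"grip":1,"linear":[-1,0,0],"twist":0},{"grip":1,"linear":[-1,0,0],"twist":0},{"grip":1,"linear":[-0.5,0,0],"twist":0},{"grip":1,"linear":[-0.5,0,0],"twist":0},{"grip":1,"linear":[0,0,0],"twist":0},{"grip":1,"linear":[0,0,0],"twist":0}]'>/dev/null; python3 -c "
from h import *; st()"
```

```text
t 12.95 yaw -13.14 tilt 0.01  pot xy [-36.84   1.46] tip x -47.3  TCPz 134.03 toe~53.5  F [1.  0.1] -0.9 grip 98 open 19.0
```

```bash
python3 -m creep '[{"grip":1,"linear":[-0.5,0,0],"twist":0},{"grip":1,"linear":[-0.5,0,0],"twist":0},{"grip":1,"linear":[0,0,0],"twist":0},{"grip":1,"linear":[0,0,0],"twist":0}]'>/dev/null; python3 -c "
from h import *; st()"
```

```text
t 13.35 yaw -13.14 tilt 0.00  pot xy [-37.88   1.42] tip x -48.4  TCPz 134.04 toe~53.5  F [-0.3 -0.1] -0.6 grip 98 open 19.2
```

```bash
python3 -m creep '[{"grip":1,"linear":[-0.5,0,0],"twist":0},{"grip":1,"linear":[-0.5,0,0],"twist":0},{"grip":1,"linear":[0,0,0],"twist":0},{"grip":1,"linear":[0,0,0],"twist":0}]'>/dev/null; python3 -c "
from h import *; st()"
```

```text
t 13.75 yaw -13.14 tilt 0.00  pot xy [-38.88   1.44] tip x -49.4  TCPz 134.04 toe~53.5  F [0.  0.8] 0.1 grip 98 open 18.9
```

```bash
python3 -m creep '[{"grip":1,"linear":[-0.5,0,0],"twist":0},{"grip":1,"linear":[-0.5,0,0],"twist":0},{"grip":1,"linear":[0,0,0],"twist":0},{"grip":1,"linear":[0,0,0],"twist":0}]'>/dev/null; python3 -c "
from h import *; st()"
```

```text
t 14.15 yaw -13.13 tilt 0.00  pot xy [-39.89   1.44] tip x -50.4  TCPz 134.02 toe~53.5  F [ 0.8 -0.4] -0.9 grip 98 open 19.1
```

```bash
python3 -m creep '[{"grip":1,"linear":[-0.5,0,0],"twist":0},{"grip":1,"linear":[-0.5,0,0],"twist":0},{"grip":1,"linear":[0,0,0],"twist":0},{"grip":1,"linear":[0,0,0],"twist":0}]'>/dev/null; python3 -c "
from h import *; st()"
```

```text
t 14.55 yaw -13.14 tilt 0.00  pot xy [-40.88   1.44] tip x -51.4  TCPz 134.02 toe~53.5  F [-0.6 -0. ] -0.7 grip 98 open 18.5
```

```bash
python3 -m creep '[{"grip":1,"linear":[-0.5,0,0],"twist":0},{"grip":1,"linear":[0,0,0],"twist":0},{"grip":1,"linear":[0,0,0],"twist":0}]'>/dev/null; python3 -c "
from h import *; st()"
```

```text
t 14.85 yaw -13.14 tilt 0.00  pot xy [-41.36   1.44] tip x -51.9  TCPz 134.03 toe~53.5  F [0.2 0.2] -0.4 grip 98 open 18.6
```

```bash
python3 -m creep '[{"grip":1,"linear":[-0.5,0,0],"twist":0},{"grip":1,"linear":[0,0,0],"twist":0},{"grip":1,"linear":[0,0,0],"twist":0}]'>/dev/null; python3 -c "
from h import *; st()"
```

```text
t 15.15 yaw -13.13 tilt 0.04  pot xy [-41.63   1.5 ] tip x -52.1  TCPz 134.10 toe~53.6  F [1.9 0. ] -2.6 grip 98 open 19.0
```

```bash
python3 -m creep '[{"grip":1,"linear":[-0.5,0,0],"twist":0},{"grip":1,"linear":[0,0,0],"twist":0},{"grip":1,"linear":[0,0,0],"twist":0}]'>/dev/null; python3 -c "
from h import *; st()"
```

```text
t 15.45 yaw -13.12 tilt 0.06  pot xy [-41.93   1.59] tip x -52.4  TCPz 134.17 toe~53.7  F [2.1 0.3] -0.7 grip 98 open 18.9
```

```bash
python3 -m creep '[{"grip":1,"linear":[-0.5,0,0],"twist":0},{"grip":1,"linear":[0,0,0],"twist":0},{"grip":1,"linear":[0,0,0],"twist":0}]'>/dev/null; python3 -c "
from h import *; st()"
```

```text
t 15.75 yaw -13.12 tilt 0.08  pot xy [-42.29   1.61] tip x -52.8  TCPz 134.22 toe~53.7  F [ 4.3 -0.8] -1.9 grip 98 open 19.0
```

The back is felt at tip x ≈ -52 (inward force rising to 4 N). I'll ease off the back and lift.

```bash
python3 -m creep '[{"grip":1,"linear":[1,0,0],"twist":0},{"grip":1,"linear":[0.5,0,0],"twist":0},{"grip":1,"linear":[0,0,0],"twist":0},{"grip":1,"linear":[0,0,-0.5],"twist":0},{"grip":1,"linear":[0,0,-0.5],"twist":0},{"grip":1,"linear":[0,0,0],"twist":0},{"grip":1,"linear":[0,0,0],"twist":0}]' 120 >/dev/null; python3 -c "
from h import *; st()"
```

```text
t 16.45 yaw -13.15 tilt 0.04  pot xy [-41.63   1.25] tip x -52.1  TCPz 134.88 toe~54.4  F [1.9 0.5] -0.8 grip 117 open 18.5
```

```bash
python3 -m creep '[{"grip":1,"linear":[0,0,-0.5],"twist":0},{"grip":1,"linear":[0,0,-0.5],"twist":0},{"grip":1,"linear":[0,0,0],"twist":0}]' >/dev/null; python3 -c "
from h import *; st()"
```

```text
t 16.75 yaw -13.15 tilt 0.04  pot xy [-41.63   1.22] tip x -52.1  TCPz 135.77 toe~55.3  F [ 1.8 -1. ] -2.8 grip 117 open 18.8
```

```bash
python3 -m creep '[{"grip":1,"linear":[0,0,-0.5],"twist":0},{"grip":1,"linear":[0,0,0],"twist":0}]' >/dev/null; python3 -c "
from h import *; st()"
```

```text
t 16.95 yaw -13.15 tilt 0.05  pot xy [-41.67   1.22] tip x -52.2  TCPz 136.12 toe~55.6  F [ 2.4 -0.5] -6.7 grip 117 open 18.6
```

```bash
python3 -m creep '[{"grip":1,"linear":[0.5,0,-0.5],"twist":0},{"grip":1,"linear":[0,0,0],"twist":0}]' >/dev/null; python3 -c "
from h import *; st()"
```

```text
t 17.15 yaw -13.15 tilt 0.09  pot xy [-41.37   1.14] tip x -51.9  TCPz 136.71 toe~56.2  F [ 0.9 -0.7] -5.4 grip 117 open 18.5
```

```bash
python3 -m creep '[{"grip":1,"linear":[0,0,-0.5],"twist":0},{"grip":1,"linear":[0,0,0],"twist":0}]' >/dev/null; python3 -c "
from h import *; st()"
```

```text
t 17.35 yaw -13.15 tilt 0.07  pot xy [-41.28   1.13] tip x -51.8  TCPz 137.13 toe~56.6  F [ 2.8 -1.1] -6.8 grip 117 open 18.4
```

```bash
python3 -m creep '[{"grip":1,"linear":[0,0,-0.5],"twist":0},{"grip":1,"linear":[0,0,0],"twist":0}]' >/dev/null; python3 -c "
from h import *; st()"
```

```text
t 17.55 yaw -13.15 tilt 0.06  pot xy [-41.15   1.1 ] tip x -51.7  TCPz 137.61 toe~57.1  F [ 2.1 -0.9] -9.1 grip 117 open 18.6
```

```bash
python3 -m creep '[{"grip":1,"linear":[0.7,0,-0.1],"twist":0},{"grip":1,"linear":[0.7,0,-0.2],"twist":0},{"grip":1,"linear":[0,0,0],"twist":0}]' >/dev/null; python3 -c "
from h import *; st()"
```

```text
t 17.85 yaw -13.14 tilt 0.10  pot xy [-39.86   0.97] tip x -50.4  TCPz 138.35 toe~57.8  F [ 0.8 -2.9] -5.2 grip 118 open 18.8
```

```bash
python3 -m creep '[{"grip":1,"linear":[0.7,0,-0.2],"twist":0},{"grip":1,"linear":[0.5,0,-0.3],"twist":0},{"grip":1,"linear":[0,0,0],"twist":0}]' >/dev/null; python3 -c "
from h import *; st()"
```

```text
t 18.15 yaw -13.14 tilt 0.03  pot xy [-38.14   1.59] tip x -48.6  TCPz 139.14 toe~58.6  F [-0.3 -0.9] -4.2 grip 118 open 18.5
```

```bash
python3 -m creep '[{"grip":1,"linear":[0,0,-0.5],"twist":0},{"grip":1,"linear":[0,0,-0.5],"twist":0},{"grip":1,"linear":[0,0,0],"twist":0}]' >/dev/null; python3 -c "
from h import *; st()"
```

```text
t 18.45 yaw -13.13 tilt 0.02  pot xy [-38.15   1.46] tip x -48.7  TCPz 139.95 toe~59.5  F [ 0.2 -1.6] -4.5 grip 118 open 18.6
```

```bash
python3 -m creep '[{"grip":1,"linear":[0,0,-0.6],"twist":0},{"grip":1,"linear":[0,0,-0.6],"twist":0},{"grip":1,"linear":[0,0,-0.6],"twist":0},{"grip":1,"linear":[0,0,0],"twist":0}]' >/dev/null; python3 -c "
from h import *; st()"
```

```text
t 18.85 yaw -13.14 tilt 0.02  pot xy [-38.29   1.27] tip x -48.8  TCPz 141.57 toe~61.1  F [ 1.3 -2. ] -5.6 grip 118 open 18.6
```

```bash
python3 -m creep '[{"grip":1,"linear":[0,0,-0.6],"twist":0},{"grip":1,"linear":[0,0,-0.6],"twist":0},{"grip":1,"linear":[0,0,0],"twist":0}]' >/dev/null; python3 -c "
from h import *; st()"
```

```text
t 19.15 yaw -13.14 tilt 0.02  pot xy [-38.33   1.26] tip x -48.8  TCPz 142.79 toe~62.3  F [ 0.9 -3.1] -6.5 grip 118 open 18.7
```

```bash
python3 -m creep '[{"grip":1,"linear":[0,0,-0.6],"twist":0},{"grip":1,"linear":[0,0,-0.6],"twist":0},{"grip":1,"linear":[0,0,0],"twist":0}]' >/dev/null; python3 -c "
from h import *; st()"
```

```text
t 19.45 yaw -13.13 tilt 0.06  pot xy [-38.09   1.82] tip x -48.6  TCPz 144.44 toe~63.9  F [-1.2 -1.5] -4.3 grip 118 open 19.1
```

```bash
python3 -m creep '[{"grip":1,"linear":[0,0,-0.6],"twist":0},{"grip":1,"linear":[0,0,-0.6],"twist":0},{"grip":1,"linear":[0,0,-0.6],"twist":0},{"grip":1,"linear":[0,0,0],"twist":0}]' >/dev/null; python3 -c "
from h import *; st()"
```

```text
t 19.85 yaw -13.14 tilt 0.01  pot xy [-38.27   1.49] tip x -48.8  TCPz 145.93 toe~65.4  F [-1.1 -0. ] -4.4 grip 118 open 18.6
```

```bash
python3 -m creep '[{"grip":1,"linear":[0,0,-0.7],"twist":0},{"grip":1,"linear":[0,0,-0.7],"twist":0},{"grip":1,"linear":[0,0,-0.7],"twist":0},{"grip":1,"linear":[0,0,0],"twist":0}]' >/dev/null; python3 -c "
from h import *; st()"
```

```text
t 20.25 yaw -13.13 tilt 0.02  pot xy [-38.15   1.51] tip x -48.6  TCPz 148.14 toe~67.6  F [-1.2 -0.9] -3.0 grip 118 open 18.7
```

```bash
python3 -m creep '[{"grip":1,"linear":[0,0,-0.7],"twist":0},{"grip":1,"linear":[0,0,-0.7],"twist":0},{"grip":1,"linear":[0,0,-0.7],"twist":0},{"grip":1,"linear":[0,0,-0.7],"twist":0},{"grip":1,"linear":[0,0,0],"twist":0}]' >/dev/null; python3 -c "
from h import *; st()"
```

```text
t 20.75 yaw -13.14 tilt 0.02  pot xy [-38.19   1.51] tip x -48.7  TCPz 150.86 toe~70.4  F [-0.8 -0.3] -3.9 grip 118 open 18.7
```

```bash
python3 -m creep '[{"grip":1,"linear":[0,0,-0.8],"twist":0},{"grip":1,"linear":[0,0,-0.8],"twist":0},{"grip":1,"linear":[-0.8,0,-0.2],"twist":0},{"grip":1,"linear":[-0.8,0,0],"twist":0},{"grip":1,"linear":[-0.8,0,0],"twist":0},{"grip":1,"linear":[-0.8,0,0],"twist":0},{"grip":1,"linear":[0,0,0],"twist":0}]' >/dev/null
python3 - <<'E'
from h import *
st(); out=[]
p=np.array(r.get_obs()['eef_pos'])
for n in('scene','side'):
    im,d,T,K=grab(n,n+'3'); u,v=map(int,proj(p-np.array([0,0,75]),T,K)); print(n,u,v)
    out.append(cv2.resize(im[v-40:v+40,u-40:u+40],(400,400),interpolation=cv2.INTER_CUBIC))
cv2.imwrite('pics/c6.png',np.hstack(out)[:,:,::-1])
E
```

```text
t 21.45 yaw -13.13 tilt 0.08  pot xy [-41.12   1.73] tip x -51.6  TCPz 152.77 toe~72.3  F [0.7 0.4] -2.4 grip 118 open 18.8
scene 342 271
side 309 213
```

View pics/c6.png

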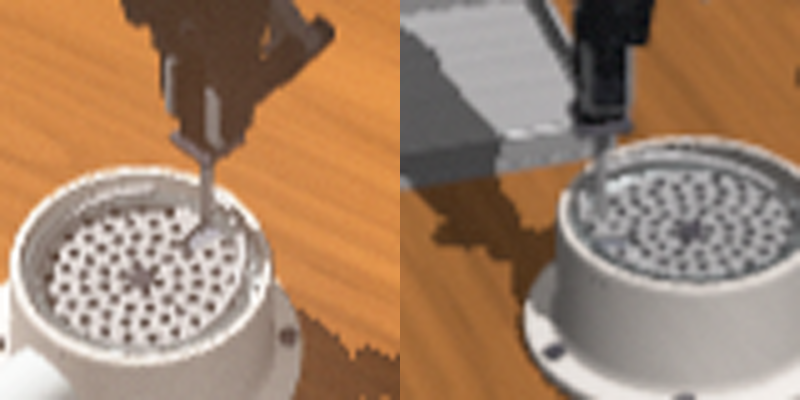

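The pick is upright and well above the rim, with its toe out over the lip under the wire: toe area at (205,235) in the scene crop and (600,185) in the side crop. The ring still bears on it with about 1.5 N. I'll keep peeling upward.

```bash
python3 -m creep '[{"grip":1,"linear":[-0.5,0,-1],"twist":0},{"grip":1,"linear":[-0.5,0,-1],"twist":0},{"grip":1,"linear":[0,0,-1],"twist":0},{"grip":1,"linear":[0,0,-1],"twist":0},{"grip":1,"linear":[0,0,0],"twist":0}]' >/dev/null; python3 -c "
from h import *; st()"
```

```text
t 22.05 yaw -13.14 tilt 0.01  pot xy [-42.53   1.35] tip x -53.0  TCPz 156.61 toe~76.1  F [ 0.2 -0.4] -3.2 grip 118 open 19.1
```

```bash
python3 -m creep '[{"grip":1,"linear":[0,0,-1],"twist":0},{"grip":1,"linear":[0,0,-1],"twist":0},{"grip":1,"linear":[0,0,-1],"twist":0},{"grip":1,"linear":[0,0,-1],"twist":0},{"grip":1,"linear":[0,0,0],"twist":0}]' >/dev/null; python3 -c "
from h import *; st()"
```

```text
t 22.55 yaw -13.14 tilt 0.02  pot xy [-42.61   1.33] tip x -53.1  TCPz 160.58 toe~80.1  F [ 0.4 -0.3] -3.3 grip 118 open 18.6
```

```bash
python3 -m creep '[{"grip":1,"linear":[0,0,-1],"twist":0},{"grip":1,"linear":[0,0,-1],"twist":0},{"grip":1,"linear":[0,0,-1],"twist":0},{"grip":1,"linear":[0,0,-1],"twist":0},{"grip":1,"linear":[0,0,0],"twist":0}]' >/dev/null
python3 - <<'E'
from h import *
st()
# wire points above rim inside the pot, from the scene and side depth, in pot frame
C=np.array([[np.cos(PY),np.sin(PY)],[-np.sin(PY),np.cos(PY)]])
for n in('scene','side'):
    im,d,T,K=grab(n,n+'4'); P=pts(d,T,K); Q=(P[...,:2]-PC)@C.T; m=(d>0)&(np.hypot(Q[...,0],Q[...,1])<62)&(P[...,2]>72.5)&(P[...,2]<100)
    q=np.c_[Q[m],P[...,2][m]]; q=q[np.argsort(q[:,1])]; print(n,len(q)); print(q[::max(1,len(q)//25)].round(0).astype(int).tolist())
E
```

```text
t 23.05 yaw -13.13 tilt 0.07  pot xy [-42.13   1.63] tip x -52.6  TCPz 165.00 toe~84.5  F [-0.1 -0.1] -1.0 grip 118 open 18.7
scene 155
[[-14, -52, 73], [-9, -43, 73], [-25, -40, 80], [-17, -38, 77], [-28, -36, 81], [52, -29, 74], [-52, -2, 92], [-39, 1, 98], [-40, 3, 95], [-46, 4, 85], [-51, 6, 86], [61, 11, 73], [-48, 18, 94], [-41, 28, 97], [-36, 34, 92], [-32, 37, 90], [-33, 40, 92], [-26, 43, 89], [-27, 46, 88], [26, 48, 76], [-21, 49, 91], [-20, 49, 85], [10, 51, 80], [-8, 52, 83], [5, 52, 84], [0, 54, 84]]
side 162
[[-18, -59, 73], [-22, -47, 75], [33, -45, 73], [-14, -43, 74], [-28, -41, 80], [-34, -38, 79], [-38, -35, 80], [-42, -32, 81], [51, -25, 73], [-43, -2, 96], [-45, 0, 86], [-45, 1, 91], [-47, 3, 90], [-51, 4, 87], [-51, 9, 86], [-49, 20, 93], [-45, 29, 92], [38, 39, 73], [-31, 42, 90], [-33, 45, 92], [-21, 46, 90], [22, 48, 75], [6, 48, 80], [-21, 49, 85], [4, 51, 78], [-1, 52, 83], [-10, 53, 84]]
```

The ring is free (the load has dropped to about the pick's weight) and lies tilted, its -x side at 80–95 mm. I'll lower a little, withdraw the toe inwards and raise the pick clear.

```bash
python3 -m creep '[{"grip":1,"linear":[0,0,2],"twist":0},{"grip":1,"linear":[0,0,2],"twist":0},{"grip":1,"linear":[0,0,2],"twist":0},{"grip":1,"linear":[0,0,2],"twist":0},{"grip":1,"linear":[2,0,0.5],"twist":0},{"grip":1,"linear":[3,0,0],"twist":0},{"grip":1,"linear":[4,0,0],"twist":0},{"grip":1,"linear":[4,0,0],"twist":0},{"grip":1,"linear":[3,0,0],"twist":0},{"grip":1,"linear":[0,0,0],"twist":0}]' >/dev/null
python3 - <<'E'
from h import *
st()
C=np.array([[np.cos(PY),np.sin(PY)],[-np.sin(PY),np.cos(PY)]])
for n in('scene','side'):
    im,d,T,K=grab(n,n+'5'); P=pts(d,T,K); Q=(P[...,:2]-PC)@C.T; m=(d>0)&(np.hypot(Q[...,0],Q[...,1])<75)&(P[...,2]>72.5)&(P[...,2]<98)
    q=np.c_[Q[m],P[...,2][m]]; q=q[np.argsort(q[:,1])]; print(n,len(q)); print(q[::max(1,len(q)//25)].round(0).astype(int).tolist())
E
```

```text
t 24.15 yaw -13.16 tilt 0.01  pot xy [-25.95   1.48] tip x -36.4  TCPz 155.98 toe~75.5  F [-0.5 -0.6] -0.3 grip 118 open 18.4
scene 167
[[-18, -50, 74], [-9, -43, 76], [-27, -41, 78], [-22, -37, 78], [-29, -33, 83], [-37, -27, 81], [-24, 0, 88], [-22, 2, 84], [-54, 3, 88], [-30, 3, 79], [-22, 5, 79], [-21, 6, 91], [-49, 11, 91], [-49, 17, 92], [-43, 27, 91], [-35, 35, 93], [-39, 37, 88], [-27, 43, 92], [32, 44, 74], [30, 45, 74], [23, 48, 77], [24, 49, 75], [5, 50, 74], [3, 50, 80], [7, 51, 81], [2, 53, 82], [-10, 54, 87], [10, 54, 79]]
side 168
[[-7, -60, 73], [-13, -47, 74], [-22, -45, 77], [-23, -43, 78], [43, -40, 73], [-34, -38, 81], [-31, -34, 78], [-42, -31, 83], [56, -17, 73], [-27, -1, 82], [-32, 0, 96], [-29, 1, 79], [-31, 1, 81], [-33, 2, 81], [-36, 4, 80], [-55, 8, 90], [-51, 19, 94], [-45, 29, 89], [-40, 34, 91], [-37, 38, 91], [-44, 40, 74], [-31, 42, 90], [24, 45, 74], [13, 47, 77], [-6, 49, 86], [11, 50, 78], [-1, 51, 84], [-13, 52, 82]]
```

The ring stayed put, propped with its -x side at about 90 mm, and the toe is clear inside it. I'll raise the pick and go back to the rack.

```bash
python3 -m creep '[{"grip":1,"linear":[0,0,-10],"twist":0},{"grip":1,"linear":[0,0,-20],"twist":0},{"grip":1,"linear":[0,0,-20],"twist":0},{"grip":1,"linear":[0,0,-20],"twist":0},{"grip":1,"linear":[0,0,-20],"twist":0},{"grip":1,"linear":[5,36,0],"twist":0},{"grip":1,"linear":[5,36,0],"twist":0},{"grip":1,"linear":[5,36,0],"twist":0},{"grip":1,"linear":[5,36,0],"twist":0},{"grip":1,"linear":[5,36,0],"twist":0}]' >/dev/null; python3 -m creep '[{"grip":1,"linear":[5,36,0],"twist":0},{"grip":1,"linear":[5,36,0],"twist":0},{"grip":1,"linear":[5,36,0],"twist":0},{"grip":1,"linear":[5,36,0],"twist":0},{"grip":1,"linear":[1,2.5,0],"twist":-4.8},{"grip":1,"linear":[0,0,0],"twist":0},{"grip":1,"linear":[0,0,0],"twist":0},{"grip":1,"linear":[0,0,0],"twist":0}]'
cat >> h.py <<'E'
def tool(tx,ty):
    o=r.get_obs(); M=R.from_quat(o['orientation']).as_matrix(); d=np.array([tx,ty])-o['eef_pos'][:2]
    print('go',(M[:2,:2].T@d).round(1),'yaw',np.degrees(np.arctan2(M[1,0],M[0,0])).round(2),'tcp',o['eef_pos'].round(1),'F',o['force'].round(1))
E
python3 - <<'E'
from h import *
tool(469.2,-288)
# hole in the plate from scene/side taken earlier, and the pick now
for n in('scene','side'):
    im,d,T,K=grab(n,n+'6'); P=pts(d,T,K); p=r.get_obs()['eef_pos']; D=np.hypot(P[...,0]-p[0],P[...,1]-p[1]); z=P[...,2]
    m=(d>0)&(D<20)&(z<p[2]-40)&(z>140); q=P[m]; print(n,len(q),'low',np.sort(q[:,2])[:4].round(1) if len(q) else '', [np.median(q[(q[:,2]>a)&(q[:,2]<a+10)],0).round(1).tolist() for a in range(int(p[2]-82),int(p[2]-40),10)])
E
```

```text
time: 26.05
eef_pos: [468.8, -287.2, 246.4]
orientation: [0.997, -0.073, 0.0, -0.0]
force: [-1.5, 0.0, -1.0]
opening: 18.8
gripper_force: 118.4
go [0.5 0.7] yaw -8.34 tcp [ 468.8 -287.2  246.4] F [-1.5  0.  -1. ]
scene 38 low [164.3 166.  166.2 166.2] [[469.3, -284.5, 168.6], [472.1, -285.3, 179.8], [471.2, -286.4, 188.3], [469.4, -284.6, 198.5], [nan, nan, nan]]
side 87 low [165.4 165.5 165.9 166.4] [[462.1, -285.6, 169.3], [465.2, -286.9, 179.8], [465.1, -286.8, 189.2], [465.4, -287.2, 198.8], [464.6, -286.0, 204.8]]
  return _methods._mean(a, axis=axis, dtype=dtype,
  ret = um.true_divide(
```

```bash
python3 -m creep '[{"grip":1,"linear":[0.5,0.7,10],"twist":0},{"grip":1,"linear":[0,0,20],"twist":0},{"grip":1,"linear":[0,0,20],"twist":0},{"grip":1,"linear":[0,0,20],"twist":0},{"grip":1,"linear":[0,0,20],"twist":0},{"grip":1,"linear":[0,0,8],"twist":0},{"grip":1,"linear":[0,0,2],"twist":0},{"grip":1,"linear":[0,0,0],"twist":0},{"grip":1,"linear":[0,0,0],"twist":0}]' >/dev/null; python3 -c "
from h import *; tool(469.2,-288)"
```

```text
go [-0.7 -0.8] yaw -8.32 tcp [ 469.8 -288.9  147. ] F [-0.6  0.6 -0.5]
```

```bash
python3 -m creep '[{"grip":1,"linear":[0,0,3],"twist":0},{"grip":1,"linear":[0,0,3],"twist":0},{"grip":1,"linear":[0,0,3],"twist":0},{"grip":1,"linear":[0,0,0],"twist":0}]' >/dev/null; python3 -c "
from h import *; tool(469.2,-288)"
```

```text
go [ 0.3 -0.7] yaw -8.35 tcp [ 468.8 -288.6  136.5] F [-0.9 -0.1 -0.6]
```

```bash
python3 -m creep '[{"grip":1,"linear":[0.2,-0.5,6],"twist":0},{"grip":1,"linear":[0,0,8],"twist":0},{"grip":1,"linear":[0,0,8],"twist":0},{"grip":1,"linear":[0,0,8],"twist":0},{"grip":1,"linear":[0,0,8],"twist":0},{"grip":1,"linear":[0,0,3],"twist":0},{"grip":1,"linear":[0,0,0],"twist":0},{"grip":1,"linear":[0,0,0],"twist":0}]' >/dev/null; python3 -c "
from h import *; tool(469.2,-288)"
```

```text
go [-0.5 -0.3] yaw -8.33 tcp [ 469.6 -288.4   96.1] F [-0.1 -1.6 -0. ]
```

```bash
python3 -m creep '[{"grip":1,"linear":[0,0,2],"twist":0},{"grip":1,"linear":[0,0,1],"twist":0},{"grip":1,"linear":[0,0,1],"twist":0},{"grip":1,"linear":[0,0,0],"twist":0}]' >/dev/null; python3 -c "
from h import *; tool(469.2,-288)"
```

```text
go [-0.2 -0.2] yaw -8.34 tcp [ 469.3 -288.2   92. ] F [-0.1 -0.2 -0.6]
```

```bash
python3 -m creep '[{"grip":1,"linear":[0,0,0.6],"twist":0},{"grip":1,"linear":[0,0,0.5],"twist":0},{"grip":1,"linear":[0,0,0],"twist":0},{"grip":1,"linear":[0,0,0],"twist":0}]' >/dev/null; python3 -c "
from h import *; tool(469.2,-288)"; python3 -m creep '[{"grip":0.3,"linear":[0,0,0],"twist":0},{"grip":0.1,"linear":[0,0,0],"twist":0},{"grip":0,"linear":[0,0,0],"twist":0},{"grip":0,"linear":[0,0,0],"twist":0},{"grip":0,"linear":[0,0,-15],"twist":0},{"grip":0,"linear":[0,0,-25],"twist":0},{"grip":0,"linear":[0,0,-35],"twist":0},{"grip":0,"linear":[0,0,-40],"twist":0},{"grip":0,"linear":[0,0,-40],"twist":0},{"grip":0,"linear":[0,0,0],"twist":0}]' 60
python3 - <<'E'
from h import *
im,d,T,K=grab('wrist','w_rack2'); P=pts(d,T,K); hsv=cv2.cvtColor(im,cv2.COLOR_RGB2HSV)
m=(d>0)&(np.hypot(P[...,0]-469.4,P[...,1]+287.9)<25)&(P[...,2]>103)&(P[...,2]<120); q=P[m]; print(m.sum(),cv2.minAreaRect(q[:,:2].astype(np.float32)),np.median(q,0),q.max(0))
E
```

```text
go [-0.3 -0.2] yaw -8.34 tcp [ 469.4 -288.3   90.9] F [-0.1  0.2  0.2]
time: 30.05
eef_pos: [472.2, -289.5, 252.5]
orientation: [0.997, -0.072, 0.006, 0.002]
force: [-0.0, -0.2, 0.0]
opening: 42.6
gripper_force: 0.0
873 ((468.45361328125, -289.3974304199219), (19.6513729095459, 19.513010025024414), 81.92665100097656) [ 469.23489114 -289.58836432  110.19926686] [ 478.90924299 -278.54153298  112.37900958]
```

The pick stands in its hole: its top is at 110.2 mm and its position is within 2 mm of where it was. Next, over the pot to locate the ring by depth.

```bash
python3 -m creep '[{"grip":-1,"linear":[-2,-36,0],"twist":0.5},{"grip":-1,"linear":[-2,-36,0],"twist":0.5},{"grip":-1,"linear":[-2,-36,0],"twist":0.5},{"grip":-1,"linear":[-2,-36,0],"twist":0.5},{"grip":-1,"linear":[-2,-36,0],"twist":0.5},{"grip":-1,"linear":[-2,-36,0],"twist":0.5},{"grip":-1,"linear":[-2,-36,0],"twist":0.5},{"grip":-1,"linear":[-2,-36,0],"twist":0.5},{"grip":-1,"linear":[-2,-36,0],"twist":0.8},{"grip":-1,"linear":[0,0,0],"twist":0}]' >/dev/null;  python3 -m creep '[{"grip":-1,"linear":[0,0,0],"twist":0},{"grip":-1,"linear":[0,0,0],"twist":0}]'
python3 - <<'E'
from h import *
im,d,T,K=grab('wrist','w_ring'); P=pts(d,T,K); print(r.get_obs()['q'].round(2))
C=np.array([[np.cos(PY),np.sin(PY)],[-np.sin(PY),np.cos(PY)]]); Q=(P[...,:2]-PC)@C.T; rad=np.hypot(Q[...,0],Q[...,1]); z=P[...,2]
m=(d>0)&(rad<70)&(z>74)&(z<110); n,l,s,_=cv2.connectedComponentsWithStats(m.astype(np.uint8)); 
for k in range(1,n):
    if s[k,4]<15: continue
    q=np.c_[Q[l==k],z[l==k]]; a=np.degrees(np.arctan2(q[:,1],q[:,0]))%360; print('blob',s[k,4],'ang',a.min().round(),a.max().round())
    for t in range(int(a.min())//12*12,int(a.max())+1,12):
        w=(a>=t)&(a<t+12)
        if w.sum()>3: e=q[w]; print('  ',t,e.mean(0).round(1),'zmax',np.percentile(e[:,2],90).round(1),'rad',np.hypot(e[:,0],e[:,1]).min().round(1),np.hypot(e[:,0],e[:,1]).max().round(1))
E
```

```text
time: 31.3
eef_pos: [509.2, 33.0, 245.1]
orientation: [0.993, -0.115, -0.001, 0.0]
force: [0.3, -0.7, -0.4]
opening: 85.6
gripper_force: 0.0
[ 0.38  0.19 -0.27 -0.   -1.11  0.96]
blob 1181 ang 54.0 187.0
   48 [25.6 40.5 74.8] zmax 75.8 rad 46.1 49.9
   60 [19.5 44.5 76.3] zmax 77.6 rad 46.1 51.3
   72 [10.  48.2 79.4] zmax 81.0 rad 46.3 52.6
   84 [ 0.1 49.7 82.4] zmax 83.8 rad 47.5 52.3
   96 [-10.3  49.3  85.3] zmax 86.8 rad 47.8 53.3
   108 [-20.5  46.3  87.8] zmax 89.1 rad 48.1 53.8
   120 [-29.8  41.2  89.8] zmax 91.0 rad 48.6 53.8
   132 [-38.2  34.4  91.2] zmax 92.4 rad 49.2 54.4
   144 [-44.9  25.9  92.1] zmax 93.3 rad 49.5 54.7
   156 [-49.7  16.1  92.2] zmax 93.5 rad 49.9 55.4
   168 [-52.4   5.6  91.6] zmax 92.9 rad 50.5 55.6
   180 [-53.4  -3.1  90.6] zmax 91.6 rad 51.2 56.6
blob 317 ang 216.0 257.0
   216 [-37.2 -33.7  82.4] zmax 83.9 rad 47.9 53.7
   228 [-29.3 -40.3  79.2] zmax 80.9 rad 47.4 52.8
   240 [-20.2 -44.6  76.3] zmax 78.0 rad 46.7 51.8
   252 [-13.2 -46.9  74.5] zmax 75.0 rad 46.6 50.5
```

The ring stands tilted about 16°, its highest wire at pot angle ~156° (-47.4, 21), middle z ≈ 90.5, running there along pot direction 64°. I'll turn the tool so the pads straddle the wire, and go down to pinch it.

```bash
python3 -m creep '[{"grip":-1,"linear":[-16.7,-12.2,0],"twist":0},{"grip":-1,"linear":[-16.7,-12.2,0],"twist":0},{"grip":-1,"linear":[0,0,5],"twist":-8},{"grip":-1,"linear":[0,0,5],"twist":-8},{"grip":-1,"linear":[0,0,5],"twist":-8},{"grip":-1,"linear":[0,0,5],"twist":-8},{"grip":-1,"linear":[0,0,5],"twist":-8},{"grip":-1,"linear":[0,0,5],"twist":-8},{"grip":-1,"linear":[0,0,5],"twist":-8},{"grip":-1,"linear":[0,0,5],"twist":-8}]' >/dev/null; python3 -m creep '[{"grip":-0.4,"linear":[0,0,20],"twist":0},{"grip":-0.4,"linear":[0,0,20],"twist":0},{"grip":-0.4,"linear":[0,0,20],"twist":0},{"grip":-0.4,"linear":[0,0,20],"twist":0},{"grip":-0.4,"linear":[0,0,8],"twist":0},{"grip":-0.4,"linear":[0,0,0],"twist":0},{"grip":-0.4,"linear":[0,0,0],"twist":0}]'; python3 -c "
from h import *; tool(482.25,64.3); st()"
```

```text
time: 33.05
eef_pos: [483.4, 64.7, 118.6]
orientation: [0.903, 0.429, 0.001, 0.0]
force: [-1.0, 0.0, 0.8]
opening: 59.9
gripper_force: 0.0
go [-1.1 -0.6] yaw 50.84 tcp [483.4  64.7 118.6] F [-1.   0.   0.8]
t 33.05 yaw 50.84 tilt 0.07  pot xy [-46.36  21.72] tip x -56.9  TCPz 118.58 toe~38.1  F [-1.  -0.2] 0.8 grip 0 open 59.9
```

```bash
python3 -m creep '[{"grip":-0.2,"linear":[-1,-0.6,10],"twist":0},{"grip":0,"linear":[0,0,10],"twist":0},{"grip":0,"linear":[0,0,3.5],"twist":0},{"grip":0,"linear":[0,0,0],"twist":0},{"grip":0.6,"linear":[0,0,0],"twist":0},{"grip":1,"linear":[0,0,0],"twist":0},{"grip":1,"linear":[0,0,0],"twist":0},{"grip":1,"linear":[0,0,0],"twist":0},{"grip":1,"linear":[0,0,0],"twist":0},{"grip":1,"linear":[0,0,0],"twist":0}]' 50; python3 -c "
from h import *; tool(482.25,64.3)"
```

```text
time: 34.05
eef_pos: [481.7, 64.6, 94.5]
orientation: [0.903, 0.429, 0.0, -0.0]
force: [0.2, -0.8, 0.6]
opening: 3.1
gripper_force: 48.2
go [0.1 0.6] yaw 50.87 tcp [481.7  64.6  94.5] F [ 0.2 -0.8  0.6]
```

The wire is pinched (opening 3.1 mm at 48 N). I'll lift gently, easing slightly outward.

```bash
python3 -m creep '[{"grip":1,"linear":[0,0,-2],"twist":0},{"grip":1,"linear":[0,-0.5,-2],"twist":0},{"grip":1,"linear":[0,-0.5,-2],"twist":0},{"grip":1,"linear":[0,0,-2],"twist":0},{"grip":1,"linear":[0,0,0],"twist":0}]'|grep -E '^force|opening|pos'; python3 -m creep '[{"grip":1,"linear":[0,0,-5],"twist":0},{"grip":1,"linear":[0,0,-10],"twist":0},{"grip":1,"linear":[0,0,-15],"twist":0},{"grip":1,"linear":[0,0,-20],"twist":0},{"grip":1,"linear":[0,0,-20],"twist":0},{"grip":1,"linear":[0,0,-10],"twist":0},{"grip":1,"linear":[0,0,0],"twist":0},{"grip":1,"linear":[0,0,0],"twist":0}]'
python3 - <<'E'
from h import *
o=r.get_obs(); tool(0,0); p=o['eef_pos']
for n in('scene','side'):
    im,d,T,K=grab(n,n+'7'); P=pts(d,T,K); hsv=cv2.cvtColor(im,cv2.COLOR_RGB2HSV); D=np.hypot(P[...,0]-p[0],P[...,1]-p[1]); z=P[...,2]
    m=(d>0)&(D<115)&(D>30)&(z>90)&(z<p[2]+15)&(hsv[...,1]<70); q=P[m]; q=q[np.argsort(q[:,0])]; print(n,len(q),q[::max(1,len(q)//14)].round(0).astype(int).tolist())
    # tray rim
    m=(d>0)&(abs(z-22)<2.5)&(abs(P[...,0]-461)<125)&(abs(P[...,1]-277)<115)&(hsv[...,1]<60); q=P[m]; print(' tray',len(q),cv2.minAreaRect(q[:,:2].astype(np.float32)))
E
```

```text
eef_pos: [481.2, 65.4, 102.8]
force: [-0.1, 0.6, -0.3]
opening: 2.7
time: 35.35
eef_pos: [480.5, 65.1, 182.0]
orientation: [0.903, 0.429, -0.0, -0.0]
force: [-0.3, -0.3, -1.1]
opening: 2.5
gripper_force: 48.3
go [-353.9 -331.5] yaw 50.84 tcp [480.5  65.1 182. ] F [-0.3 -0.3 -1.1]
scene 173 [[476, 3, 164], [492, -6, 160], [508, -11, 154], [518, -16, 149], [527, -13, 146], [535, 83, 166], [542, 87, 171], [548, 81, 161], [554, 3, 140], [559, 70, 154], [562, 67, 155], [566, 16, 142], [568, 31, 146], [570, 27, 145], [572, 39, 148]]
 tray 376 ((465.16546630859375, 282.75933837890625), (170.90855407714844, 203.24656677246094), 83.62773132324219)
side 186 [[475, 4, 165], [482, -1, 162], [489, -4, 159], [500, -11, 153], [510, -15, 153], [518, 88, 173], [525, -13, 148], [533, -11, 145], [540, -7, 146], [546, -4, 143], [552, 75, 159], [558, 66, 157], [562, 59, 150], [564, 32, 144], [566, 37, 145]]
 tray 299 ((460.03387451171875, 282.0660705566406), (175.5571746826172, 200.33384704589844), 83.84898376464844)
```

The ring hangs from the gripper, its lowest point about 42 mm below the TCP and its centre at about (522,36). I'll carry it over the tray centre (462.5,282).

```bash
python3 -m creep '[{"grip":1,"linear":[10,-13,0],"twist":0},{"grip":1,"linear":[19,-25,0],"twist":0},{"grip":1,"linear":[19,-25,0],"twist":0},{"grip":1,"linear":[19,-25,0],"twist":0},{"grip":1,"linear":[19,-25,0],"twist":0},{"grip":1,"linear":[19,-25,0],"twist":0},{"grip":1,"linear":[19,-25,0],"twist":0},{"grip":1,"linear":[19,-25,0],"twist":0},{"grip":1,"linear":[10.5,-13,0],"twist":0},{"grip":1,"linear":[0,0,0],"twist":0}]' >/dev/null; python3 -m creep '[{"grip":1,"linear":[0,0,0],"twist":0},{"grip":1,"linear":[0,0,20],"twist":0},{"grip":1,"linear":[0,0,30],"twist":0},{"grip":1,"linear":[0,0,30],"twist":0},{"grip":1,"linear":[0,0,30],"twist":0},{"grip":1,"linear":[0,0,12],"twist":0},{"grip":1,"linear":[0,0,5],"twist":0},{"grip":1,"linear":[0,0,0],"twist":0},{"grip":1,"linear":[0,0,0],"twist":0}]'; python3 -c "
from h import *; tool(421.5,311)"
```

```text
time: 37.35
eef_pos: [422.7, 311.7, 56.7]
orientation: [0.903, 0.429, 0.001, -0.0]
force: [-0.6, -0.5, -0.9]
opening: 3.1
gripper_force: 48.3
go [-1.3 -0.5] yaw 50.86 tcp [422.7 311.7  56.7] F [-0.6 -0.5 -0.9]
```

```bash
python3 -m creep '[{"grip":1,"linear":[0,0,3],"twist":0},{"grip":1,"linear":[0,0,3],"twist":0},{"grip":1,"linear":[0,0,2],"twist":0},{"grip":1,"linear":[0,0,2],"twist":0},{"grip":1,"linear":[0,0,0],"twist":0}]' 20 | grep -E 'pos|^force|open'; python3 -m creep '[{"grip":1,"linear":[0,0,3],"twist":0},{"grip":1,"linear":[0,0,3],"twist":0},{"grip":1,"linear":[0,0,3],"twist":0},{"grip":1,"linear":[0,0,3],"twist":0},{"grip":1,"linear":[0,0,0],"twist":0}]' | grep -E 'pos|^force|open'
```

```text
eef_pos: [421.9, 311.2, 45.2]
force: [-0.3, -0.0, 1.5]
opening: 2.8
eef_pos: [421.8, 311.0, 33.0]
force: [-0.3, 0.4, 0.3]
opening: 2.7
```

```bash
python3 -m creep '[{"grip":1,"linear":[0,0,3],"twist":0},{"grip":1,"linear":[0,0,2],"twist":0},{"grip":1,"linear":[0,0,0],"twist":0},{"grip":0.8,"linear":[0,0,0],"twist":0},{"grip":0.5,"linear":[0,0,0],"twist":0},{"grip":0.3,"linear":[0,0,0],"twist":0},{"grip":0.3,"linear":[0,0,0],"twist":0},{"grip":0.3,"linear":[0,0,0],"twist":0},{"grip":0.3,"linear":[0,0,0],"twist":0}]'; python3 -m creep '[{"grip":0.3,"linear":[0,0,-10],"twist":0},{"grip":0.3,"linear":[0,0,-25],"twist":0},{"grip":0.3,"linear":[0,0,-35],"twist":0},{"grip":0.3,"linear":[0,0,-40],"twist":0},{"grip":0.3,"linear":[0,0,-40],"twist":0},{"grip":0.3,"linear":[0,0,-40],"twist":0},{"grip":0.3,"linear":[0,0,0],"twist":0},{"grip":0.3,"linear":[0,0,0],"twist":0}]'
python3 - <<'E'
from h import *
for n in('scene','side','wrist'):
    im,d,T,K=grab(n,n+'8'); P=pts(d,T,K); z=P[...,2]; a=np.radians(-6.3); q=P-np.array([462.5,282,0]); X=q[...,0]*np.cos(a)+q[...,1]*np.sin(a); Y=-q[...,0]*np.sin(a)+q[...,1]*np.cos(a)
    m=(d>0)&(abs(X)<90)&(abs(Y)<74)&(z>7)&(z<60); n_,l,s,_=cv2.connectedComponentsWithStats(m.astype(np.uint8)); k=1+s[1:,4].argmax(); m=(l==k)
    print(n,m.sum(),'X',X[m].min().round(),X[m].max().round(),'Y',Y[m].min().round(),Y[m].max().round(),'z',np.percentile(z[m],[2,50,98]).round(1))
for n in('scene','side'):   # things shifted? compare first and last depth pictures
    A=np.load(f'pics/{n}0.npz')['im'].astype(int); B=np.load(f'pics/{n}8.npz')['im'].astype(int); m=(abs(A-B).max(2)>40).astype(np.uint8); N,l,s,c=cv2.connectedComponentsWithStats(m); print(n,[(c[i].round().astype(int).tolist(),int(s[i,4])) for i in range(1,N) if s[i,4]>25])
E
```

```text
time: 39.25
eef_pos: [422.0, 311.1, 28.4]
orientation: [0.903, 0.429, 0.0, -0.0]
force: [0.4, 0.7, 0.1]
opening: 29.8
gripper_force: 0.0
time: 40.05
eef_pos: [422.0, 311.3, 220.1]
orientation: [0.903, 0.429, 0.001, -0.001]
force: [-0.1, -0.3, -1.0]
opening: 30.0
gripper_force: 0.0
scene 31 X 46.0 55.0 Y -20.0 20.0 z [ 7.1  8.6 10.5]
side 159 X -59.0 52.0 Y -57.0 64.0 z [ 7.1  9.2 12.4]
wrist 2111 X -56.0 52.0 Y -57.0 50.0 z [ 7.3  9.1 10.9]
scene [([530, 149], 24646), ([618, 12], 897), ([638, 18], 30), ([409, 146], 1046), ([635, 192], 140), ([421, 315], 47), ([447, 341], 73), ([571, 361], 2818), ([629, 392], 523)]
side [([99, 35], 2190), ([229, 47], 4014), ([11, 164], 2094), ([249, 116], 36), ([130, 160], 3827), ([114, 141], 73), ([66, 151], 214), ([319, 208], 52), ([18, 278], 2848), ([100, 251], 1555), ([2, 214], 28), ([81, 238], 117), ([87, 240], 57)]
```

The ring lies flat in the tray: its top is at about 9 mm, within ±57 mm of the centre on both axes. The rack area and the listed things are unchanged. Handing in.

```bash
python3 -c "
from h import *; print(workorder.close_job())"
```

```text
the job is handed in; nothing more can be done
None
```

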